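# Pack up the filling tins and tools at the flatbread stall

## Robot

A 6-joint arm with a two-finger parallel gripper is mounted at the origin on the work surface. World frame = base frame: x ahead of the robot, y to its left, z up, the work surface at z = 0. Lengths are in m, angles in rad, forces in N, time in s.
With the tool pointing down it reaches from about 0.225 to 0.875 m from the base axis. Payload 3.4 kg.
Tool frame: the origin (TCP) lies midway between the tips of the shut fingers; the grasp point (between the pads) lies 19 mm behind it (bot.hold_point_z is the distance from the TCP to the grasp point, in m); z points along the fingers, y is the direction in which the jaws open and shut (so a half turn about z gives the same grasp; the last joint's range is limited). The gripper opens to 85 mm and grips with 20 to 120 N. Pads are 22 mm wide; open, the fingers measure 114 mm over their backs; the gripper's body (76 mm by 85 mm) begins 54 mm behind the grasp point. The pads swing forward as they close: fully open they stand 13 mm farther back than shut.
Start: joints at [1.083, 0.276, 1.505, -0, 1.361, -0.121], TCP at [0.206, 0.537, 0.231] pointing down, gripper open.
Joint ranges: [-2.89, 2.89], [-0.75, 2.08], [0.22, 2.7], [-1.18, 4.32], [0.11, 2.71], [-2.7, 2.7]. Speed limits (rad/s): [2.57, 2.57, 3.14, 3.14, 3.14, 3.14].

## Interface

Orientations are given as a 3x3 rotation matrix whose columns are the frame's x, y, z axes.
In Python, from plant import bot gives the robot as it stands.
- The arm moves only by the tool send_rows, never from a script. Its argument "motion" is a list of rows, each an object with "offset": the shift along the tool's x, y, z in cm, a list of three; "yaw": the turn about the tool's z in degrees; "claw": the finger opening in cm, from 0 to 8.54. In form: [{"offset": [x, y, z], "yaw": yaw, "claw": claw}, ...]. A call has exactly 5 rows; each row shifts and turns the commanded pose from where the row before left it, along the tool's axes as they then stand; what a row does not reach is not made up. A row lasts 1/10 s, in which the tool goes at most 50 mm and 8.59 degrees, less where a joint would pass 70% of its speed; a pose out of reach is approached as far as the arm can. A call with a gripper value outside its range is refused whole. The fingers move at their own pace and stop on an object; "squeeze" is the grip in N (left out, the last holds). Time passes only in rows, so rows that do not move let the fingers close, or fill a call up. It gives the time, the measured TCP pose, the force and the opening at its end, in the units of the state.
- bot.get_obs(): the state, without advancing time (a new reading comes with each control period).
- bot.read_camera(name): name is "scene" or "top" or "wrist"; returns a dict with "pixels" (400x640x3 uint8, blue, green, red), "fx", "fy", "cx", "cy" (pixels), "R" (3x3) and "t" (3): a world point X has camera coordinates R X + t. Camera axes: x right, y down, z forward; pixel columns grow to the right and rows downward; lengths in m; the calibration is good to about 2 mm. A picture is of the moment at which its call begins. There is no depth.
- bot.close_job(): hands the job in, once; it reports no verdict.
The state is a dict: "time_s": time; "joint_pos": joint angles; "joint_velocities": joint speeds; "joint_torque": joint torques, N m; "tool_pos": TCP position; "ee_rot": TCP orientation; "ft_force": force on the tool from outside, world axes, zero at the start; "wrist_torque": the same for the moment, N m; "finger_gap": opening from 0.0 (shut) to 1.0 (fully open).
Only numpy, scipy, OpenCV 4.12 (cv2) and the standard library are available. Lean on these libraries where they do the work, as an engineer would, in place of code of your own. Each camera call takes 0.05 s, during which the arm holds its last target.

## Task

Pack up the flatbread stall: stack all the filling tins, in any order, in one pile on the keyed stacking base, each with its notch seated fully over the key of the one below, so that every tin sits flat with all the keys in line. Pull the drawer open, put the turner, the pastry brush and the flour scoop away inside it, and push it fully shut. Leave the oil bottle, the bowl and the tub standing where they are.

Things in the scene. Friction and masses are not known exactly. Their poses are not given: they have to be found in the camera images.
- tin_red_mid (a point): centre, half-way up, of the loose steel tin with the red lid (84 long in x, 56 wide in y, 44 high without its key, about 250 g; may be absent). z up, x along its length to the end that carries the key. Under that end is the notch: a channel 20 wide, 11 deep, running 38 in from the +x end face, on the middle line, open at that end. Best gripped across the 56 width
- tin_red_key (a point): top centre of the black key on the red lid: a bar 30 long in x, 16 wide in y, 8 high (its upper half 26 x 12), 23 from the tin's centre along +x, its top 30 above the tin's centre
- tin_green_mid (a point): centre, half-way up, of the loose steel tin with the green lid (84 long in x, 56 wide in y, 44 high without its key, about 250 g; may be absent). z up, x along its length to the end that carries the key. Under that end is the notch: a channel 20 wide, 11 deep, running 38 in from the +x end face, on the middle line, open at that end. Best gripped across the 56 width
- tin_green_key (a point): top centre of the black key on the green lid: a bar 30 long in x, 16 wide in y, 8 high (its upper half 26 x 12), 23 from the tin's centre along +x, its top 30 above the tin's centre
- tin_white_mid (a point): centre, half-way up, of the loose steel tin with the white lid (84 long in x, 56 wide in y, 44 high without its key, about 250 g; may be absent). z up, x along its length to the end that carries the key. Under that end is the notch: a channel 20 wide, 11 deep, running 38 in from the +x end face, on the middle line, open at that end. Best gripped across the 56 width
- tin_white_key (a point): top centre of the black key on the white lid: a bar 30 long in x, 16 wide in y, 8 high (its upper half 26 x 12), 23 from the tin's centre along +x, its top 30 above the tin's centre
- tin_yellow_mid (a point): centre, half-way up, of the loose steel tin with the yellow lid (84 long in x, 56 wide in y, 44 high without its key, about 250 g; may be absent). z up, x along its length to the end that carries the key. Under that end is the notch: a channel 20 wide, 11 deep, running 38 in from the +x end face, on the middle line, open at that end. Best gripped across the 56 width
- tin_yellow_key (a point): top centre of the black key on the yellow lid: a bar 30 long in x, 16 wide in y, 8 high (its upper half 26 x 12), 23 from the tin's centre along +x, its top 30 above the tin's centre
- base_top (a point): centre of the flat top of the fixed stacking base, 26 above the table: an aluminium pad 84 x 56, x towards its key, on a foot plate 130 x 100 x 6. A tin seated on it has its centre 22 above this point; a tin seated on another tin has its centre 44 above the other's. Seated tins have the base's heading, keys in line
- base_key (a point): top centre of the base's black key, same shape as the tins' keys, 8 high, 23 from the base's centre along its +x
- cab_drawer0 (a joint): drawer of the low grey drawer unit (220 deep, 280 wide, 85 high): 0 is shut, grows in metres as it slides out toward the robot; starts 0 to 0.03 out, stops at 0.15, slides easily (1 to 2 N), stays where it is left. Only the part pulled out is open above; the unit's roof covers the rest: with the drawer out by q mm, x = -87 to q - 94 in the frame of drawer_in is open
- drawer_in (a point): centre of the drawer's inner floor, 22 above the table; moves with the drawer. x points into the unit, away from the drawer front; y along the front. Inside 175 deep in x (-87 to 87), 238 wide in y, walls 41 high above the floor. The white front panel is 50 high above the floor, its outer face at x = -109
- cab_drawer0_handle (a point): middle of the drawer's steel bar handle (a bar 11 thick, 120 long in y, its middle 35 out from the front panel's outer face and 47 above the table; open from above, so it can be hooked from behind)
- turner_mid (a point): grip point of the small loose flatbread turner, 170 long: on its dark wooden handle (16 x 16 section, 115 long), half-way up it; x along the tool to the blade, whose tip is 90 away; blade 50 wide, 3 thick, flat on the table; the handle's end is 80 away towards -x
- brush_mid (a point): grip point of the loose pastry brush, 170 long: on its orange handle (18 x 18 section, 95 long), half-way up it; x along the tool to the bristles, whose tip is 100 away; the head, 42 wide and 18 high, begins 25 away; the handle's end is 70 away towards -x
- scoop_mid (a point): grip point of the small loose flour scoop, 110 long: on its pale wooden handle (18 x 18 section, 62 long), half-way up it; x along the tool to the aluminium scoop, which begins 22 away and ends 70 away, 40 wide, 23 high; the handle's end is 40 away towards -x
- oil: bystander: amber oil bottle, 60 across, 190 high; origin at its foot
- bowl: bystander: white bowl, 90 across, 45 high; origin at its foot
- tub: bystander: white lidded tub, 120 across, 120 high; origin at its foot

How it is judged:
At the end, for the whole second after the job is handed in: Every tin present is seated on the base or on another tin, in one pile: key over key and centre over centre within 8 mm, flat on the lid below (resting height within about 4 mm), tilted less than 0.08 rad; turner, brush and scoop lie inside the drawer; the drawer is shut to within 8 mm (angle between each of tin_red_mid, tin_green_mid, tin_white_mid, tin_yellow_mid's own z axis and vertical below 0.08 rad and ((horizontal distance between tin_red_key and base_key below 0.008 m and horizontal distance between tin_red_mid and base_top below 0.008 m and z of tin_red_key in the frame of base_key between 0.04 and 0.0475 m) or (horizontal distance between tin_red_key and tin_green_key below 0.008 m and horizontal distance between tin_red_mid and tin_green_mid below 0.008 m and z of tin_red_key in the frame of tin_green_key between 0.04 and 0.0475 m) or (horizontal distance between tin_red_key and tin_white_key below 0.008 m and horizontal distance between tin_red_mid and tin_white_mid below 0.008 m and z of tin_red_key in the frame of tin_white_key between 0.04 and 0.0475 m) or (horizontal distance between tin_red_key and tin_yellow_key below 0.008 m and horizontal distance between tin_red_mid and tin_yellow_mid below 0.008 m and z of tin_red_key in the frame of tin_yellow_key between 0.04 and 0.0475 m)) and ((horizontal distance between tin_green_key and base_key below 0.008 m and horizontal distance between tin_green_mid and base_top below 0.008 m and z of tin_green_key in the frame of base_key between 0.04 and 0.0475 m) or (horizontal distance between tin_green_key and tin_red_key below 0.008 m and horizontal distance between tin_green_mid and tin_red_mid below 0.008 m and z of tin_green_key in the frame of tin_red_key between 0.04 and 0.0475 m) or (horizontal distance between tin_green_key and tin_white_key below 0.008 m and horizontal distance between tin_green_mid and tin_white_mid below 0.008 m and z of tin_green_key in the frame of tin_white_key between 0.04 and 0.0475 m) or (horizontal distance between tin_green_key and tin_yellow_key below 0.008 m and horizontal distance between tin_green_mid and tin_yellow_mid below 0.008 m and z of tin_green_key in the frame of tin_yellow_key between 0.04 and 0.0475 m)) and ((horizontal distance between tin_white_key and base_key below 0.008 m and horizontal distance between tin_white_mid and base_top below 0.008 m and z of tin_white_key in the frame of base_key between 0.04 and 0.0475 m) or (horizontal distance between tin_white_key and tin_red_key below 0.008 m and horizontal distance between tin_white_mid and tin_red_mid below 0.008 m and z of tin_white_key in the frame of tin_red_key between 0.04 and 0.0475 m) or (horizontal distance between tin_white_key and tin_green_key below 0.008 m and horizontal distance between tin_white_mid and tin_green_mid below 0.008 m and z of tin_white_key in the frame of tin_green_key between 0.04 and 0.0475 m) or (horizontal distance between tin_white_key and tin_yellow_key below 0.008 m and horizontal distance between tin_white_mid and tin_yellow_mid below 0.008 m and z of tin_white_key in the frame of tin_yellow_key between 0.04 and 0.0475 m)) and ((horizontal distance between tin_yellow_key and base_key below 0.008 m and horizontal distance between tin_yellow_mid and base_top below 0.008 m and z of tin_yellow_key in the frame of base_key between 0.04 and 0.0475 m) or (horizontal distance between tin_yellow_key and tin_red_key below 0.008 m and horizontal distance between tin_yellow_mid and tin_red_mid below 0.008 m and z of tin_yellow_key in the frame of tin_red_key between 0.04 and 0.0475 m) or (horizontal distance between tin_yellow_key and tin_green_key below 0.008 m and horizontal distance between tin_yellow_mid and tin_green_mid below 0.008 m and z of tin_yellow_key in the frame of tin_green_key between 0.04 and 0.0475 m) or (horizontal distance between tin_yellow_key and tin_white_key below 0.008 m and horizontal distance between tin_yellow_mid and tin_white_mid below 0.008 m and z of tin_yellow_key in the frame of tin_white_key between 0.04 and 0.0475 m)) and x of turner_mid in the frame of drawer_in between -0.093 and 0.093 m and y of turner_mid in the frame of drawer_in between -0.12 and 0.12 m and z of turner_mid in the frame of drawer_in between -0.01 and 0.045 m and x of brush_mid in the frame of drawer_in between -0.093 and 0.093 m and y of brush_mid in the frame of drawer_in between -0.12 and 0.12 m and z of brush_mid in the frame of drawer_in between -0.01 and 0.045 m and x of scoop_mid in the frame of drawer_in between -0.093 and 0.093 m and y of scoop_mid in the frame of drawer_in between -0.12 and 0.12 m and z of scoop_mid in the frame of drawer_in between -0.01 and 0.045 m and value of joint cab_drawer0 below 0.008 m); the robot touches nothing.
It fails at once if the oil bottle is pushed aside by more than 3 cm or tipped over (distance of oil from where it was at the start of the episode above 0.03 m or angle between oil's own z axis and vertical above 0.5 rad).
It fails at once if the bowl is pushed aside by more than 3 cm or tipped over (distance of bowl from where it was at the start of the episode above 0.03 m or angle between bowl's own z axis and vertical above 0.5 rad).
It fails at once if the tub is pushed aside by more than 3 cm or tipped over (distance of tub from where it was at the start of the episode above 0.03 m or angle between tub's own z axis and vertical above 0.5 rad).
Of tin_red, tin_green, tin_white, tin_yellow only 3 to 4 are there at a start; the rules pass over those that are not, and their reading is None.
At some moment in a run one of turner, brush, scoop may be knocked a few centimetres aside while the robot is not near it.
Once in a run the grip may slacken for a moment while it holds something.
It also fails if it takes over 208 s, if anything falls off the work surface, if the arm or the gripper's body presses on something with over 40 N, if the wrist force passes 120 N, or if a joint passes its speed limit or range.

## Working session

There is one attempt and no reset: what is moved stays moved. The work goes in short steps, Python scripts to look and compute and a tool call to move; the robot and the scene stay as the last step left them, time stands still between calls to the robot, and variables do not carry over. Pictures are saved under pics/ and viewed, and the job is handed in when it is done.

Besides the shell and the picture viewer there is one more tool, called after ">>>" as a command line: name --argument value ..., lists and objects as JSON in quotes. send_rows: Moves the arm, as the interface text tells. Its arguments: {"type":"object","properties":{"motion":{"type":"array"},"squeeze":{"type":"number"}},"required":["motion"]}

```bash
mkdir -p pics; ls
cat > h.py <<'E'
import numpy as np, cv2, pickle
from plant import bot
def snap(cam,name):
    d=bot.read_camera(cam); cv2.imwrite(f'pics/{name}.png',np.asarray(d['pixels'])); pickle.dump(d,open(f'pics/{name}.pkl','wb')); return d
def load(name): return pickle.load(open(f'pics/{name}.pkl','rb'))
def px2w(d,u,v,z):
    R=np.array(d['R']);t=np.array(d['t']).ravel()
    c=-R.T@t; r=R.T@np.array([(u-d['cx'])/d['fx'],(v-d['cy'])/d['fy'],1.0])
    return c+r*(z-c[2])/r[2]
def w2px(d,X):
    p=np.array(d['R'])@np.asarray(X,float)+np.array(d['t']).ravel()
    return d['fx']*p[0]/p[2]+d['cx'], d['fy']*p[1]/p[2]+d['cy']
E
python3 - <<'E'
from h import *
np.set_printoptions(precision=3,suppress=True)
for c in ['scene','top','wrist']:
    d=snap(c,c+'0'); print(c,d['fx'],d['cx'],d['cy'],np.array(d['R']).tolist(), -np.array(d['R']).T@np.array(d['t']).ravel())
s=bot.get_obs()
print(s)
E
```

```text
pics
scene 434.31524602649586 323.62197551469364 202.48736569426595 [[0.6236537244207112, 0.781548756091121, -0.015413431434865956], [0.6663909687504225, -0.5418617397415663, -0.5121610408573819], [-0.4086307731731044, 0.3091397691282457, -0.8587511248081636]] [ 1.094 -0.467  1.112]
top 468.75762749175595 326.47867808273764 198.6806536364795 [[-0.08904889938779542, -0.9960139325822928, -0.005151661846218764], [-0.9683577850424472, 0.0877846279285114, -0.23361733507412943], [0.2331383573449628, -0.01581471471156899, -0.9723149701270075]] [ 0.277 -0.096  1.517]
wrist 350.9658938566632 320.2750380930472 195.90962245822905 [[0.3574092012860801, 0.9339451987473785, -0.0022424479411396526], [0.8858313636654856, -0.3382339459296308, 0.3176485368570436], [0.2959078538710916, -0.11551694056541632, -0.9482058734577706]] [0.13  0.567 0.373]
{'time_s': 0.15, 'joint_pos': array([ 1.083,  0.276,  1.506, -0.   ,  1.361, -0.121]), 'joint_velocities': array([ 0.   , -0.001, -0.004,  0.001, -0.   ,  0.001]), 'joint_torque': array([  0.003, -41.714, -24.603,   0.   ,   0.008,  -0.   ]), 'tool_pos': array([0.206, 0.536, 0.231]), 'ee_rot': array([[-0.933,  0.359, -0.001],
       [ 0.359,  0.933, -0.001],
       [ 0.   , -0.001, -1.   ]]), 'ft_force': array([0.462, 0.761, 0.158]), 'wrist_torque': array([-0.002, -0.054,  0.007]), 'finger_gap': 1.0033912696223892}
```

View pics/top0.png

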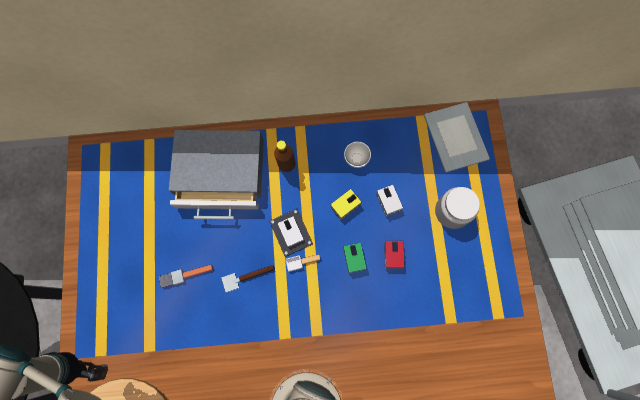

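View pics/scene0.png

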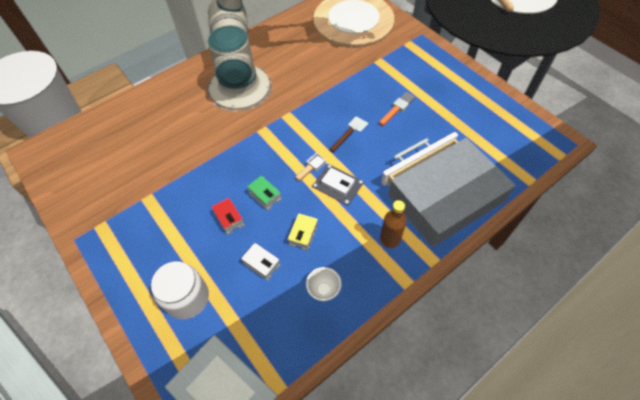

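View pics/wrist0.png

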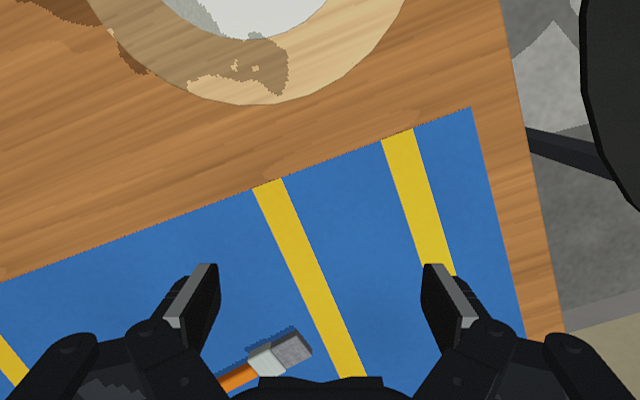

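Run:
```python
from h import *
d=load('top0'); im=np.array(d['pixels'])
cv2.imwrite('pics/top0a.png',cv2.resize(im[140:300,270:430],None,fx=5,fy=5,interpolation=cv2.INTER_CUBIC)[:, :][:800,:800][:600*800//600])
c=cv2.resize(im[175:285,270:420],None,fx=5,fy=5,interpolation=cv2.INTER_CUBIC); cv2.imwrite('pics/top0a.png',c)
c=cv2.resize(im[175:305,145:305],None,fx=4.5,fy=4.5,interpolation=cv2.INTER_CUBIC); cv2.imwrite('pics/top0b.png',c); print(c.shape)
```

```text
(585, 720, 3)
```

View pics/top0a.png

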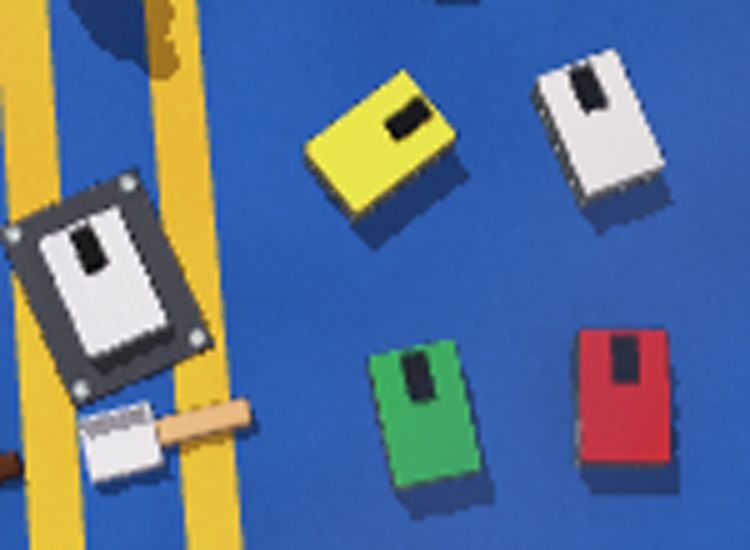

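View pics/top0b.png

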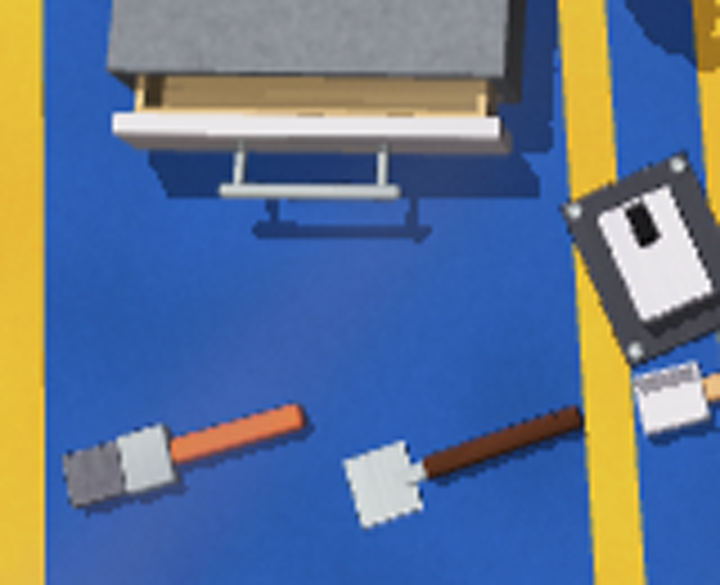

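```bash
cat >> h.py <<'E'
HSV={'red':[((0,140,110),(8,255,255)),((170,140,110),(180,255,255))],'green':[((50,100,60),(80,255,255))],'yellow':[((24,120,150),(34,255,255))],'white':[((0,0,165),(180,40,255))]}
def rectfit(d,color,roi,z,scale=4):
    x0,y0,x1,y1=roi
    im=np.array(d['pixels'])[y0:y1,x0:x1]
    big=cv2.resize(im,None,fx=scale,fy=scale,interpolation=cv2.INTER_CUBIC)
    hsv=cv2.cvtColor(big,cv2.COLOR_BGR2HSV)
    m=np.zeros(hsv.shape[:2],np.uint8)
    for lo,hi in HSV[color]: m|=cv2.inRange(hsv,lo,hi)
    m=cv2.morphologyEx(m,cv2.MORPH_OPEN,np.ones((3,3)))
    cs,_=cv2.findContours(m,cv2.RETR_EXTERNAL,cv2.CHAIN_APPROX_NONE)
    c=max(cs,key=cv2.contourArea)
    pts=cv2.convexHull(c)[:,0].astype(float)
    W=np.array([px2w(d,(u+.5)/scale-.5+x0,(v+.5)/scale-.5+y0,z)[:2] for u,v in pts])
    (cx,cy),(w,h),a=cv2.minAreaRect((W*1000).astype(np.float32))
    if h>w: w,h,a=h,w,a+90
    fill=np.zeros_like(m); cv2.drawContours(fill,[cv2.convexHull(c)],-1,255,-1)
    fill=cv2.erode(fill,np.ones((5,5)))
    k=((hsv[...,2]<70)&(fill>0)).astype(np.uint8)
    n,l,st,cen=cv2.connectedComponentsWithStats(k)
    i=1+np.argmax(st[1:,4]) if n>1 else 0
    kw=px2w(d,(cen[i][0]+.5)/scale-.5+x0,(cen[i][1]+.5)/scale-.5+y0,z+.006)[:2]*1000
    ax=np.array([np.cos(np.radians(a)),np.sin(np.radians(a))])
    if (kw-np.array([cx,cy]))@ax<0: a+=180
    a=(a+180)%360-180
    return np.array([cx,cy]),(w,h),a,kw,np.hypot(*(kw-[cx,cy])), np.degrees(np.arctan2(kw[1]-cy,kw[0]-cx))
E
python3 - <<'E'
from h import *
np.set_printoptions(precision=1,suppress=True)
d=load('top0')
def P(u,v,z,ox=270,oy=175,s=5): return px2w(d,(u+.5)/s-.5+ox,(v+.5)/s-.5+oy,z)*1000
for c,r,z in [('red',(380,235,410,275),.044),('green',(335,235,370,278),.044),('yellow',(325,185,365,222),.044),('white',(372,180,408,220),.044),('white',(272,212,306,250),.026)]:
    print(c,*rectfit(d,c,r,z))
ox=145;oy=175;s=4.5
b=lambda u,v,z:P(u,v,z,145,175,4.5)
print('drawer handle',b(220,190,.0525),b(400,191,.0525),'front top outer',b(113,133,.072),b(499,136,.072),'roof edge',b(108,70,.085),b(505,76,.085))
print('brush',b(303,408,.018),b(298,430,.0),b(172,450,.018),b(66,480,.01),'turner',b(578,412,.016),b(427,467,.016),b(355,492,.0),b(347,460,.002),b(368,526,.002))
print('scoop',P(248,410,.014),P(158,431,.014),P(85,450,.01))
E
```

```text
red [ 433.8 -317.1] (81.66162872314453, 56.280174255371094) -5.152366638183594 [ 456.3 -319.4] 22.613453162522386 -5.654356986892496
green [ 434.5 -190.8] (84.15879821777344, 56.09113693237305) 6.419515609741211 [ 456.8 -188.7] 22.463554022716288 5.299136240009501
yellow [ 610.8 -180. ] (83.63033294677734, 55.61202621459961) -56.96681213378906 [ 622.7 -199.3] 22.667016240521942 -58.53327440416296
white [ 611.6 -322.9] (83.32569885253906, 56.18421173095703) 16.314804077148438 [ 632.2 -316.6] 21.526354696186107 16.95766499416865
white [539.2   5.5] (84.85118865966797, 56.23011016845703) 19.376855850219727 [559.4  12.7] 21.39141216765872 19.464202697264618
drawer handle [607.3 307.3  52.5] [595.1 180.2  52.5] front top outer [650.7 376.1  72. ] [624.  105.5  72. ] roof edge [693.1 374.9  85. ] [663.6  97.2  85. ]
brush [452.3 261.9  18. ] [439.1 270.2   0. ] [431.1 354.8  18. ] [417.7 432.3  10. ] turner [432.3  68.4  16. ] [403.4 176.7  16. ] [391.8 231.3   0. ] [414.6 235.7   2. ] [367.2 222.6   2. ]
scoop [449.7 -80.6  14. ] [441.5 -22.1  14. ] [434.   25.5  10. ]
```

```bash
cat >> h.py <<'E'
import json
def wrap180(a): return (a+90)%180-90
def cur():
    s=bot.get_obs(); R=np.array(s['ee_rot']); p=np.array(s['tool_pos'])*1000
    return p,np.degrees(np.arctan2(R[1,1],R[0,1])),s
def show():
    p,psi,s=cur(); print('t%.2f tcp %s psi %.2f gap %.1fmm F %s j1 %.2f j6 %.2f'%(s['time_s'],np.round(p,1),psi,s['finger_gap']*85,np.round(s['ft_force'],1),s['joint_pos'][0],s['joint_pos'][5]))
def plan(wps,start=None,vmax=45,rate=8):
    """wps: (x,y,z mm, psi deg, claw cm, [min rows]); prints calls of 5 rows"""
    if start is None: p,psi,_=cur()
    else: p,psi=np.array(start[:3],float),start[3]
    rows=[]
    for w in wps:
        tgt=np.array(w[:3],float); tpsi=psi+(w[3]-psi+180)%360-180
        n=max(int(np.ceil(np.linalg.norm(tgt-p)/vmax)),int(np.ceil(abs(tpsi-psi)/rate)),w[5] if len(w)>5 else 1)
        for i in range(n):
            d=(tgt-p)/(n-i); dpsi=(tpsi-psi)/(n-i)
            a=np.radians(psi); yv=np.array([np.cos(a),np.sin(a),0]); xv=np.array([-np.sin(a),np.cos(a),0])
            o=np.array([d@xv,d@yv,-d[2]])/10; o=np.round(o,2); dy=round(-dpsi,1)
            rows.append({"offset":o.tolist(),"yaw":dy,"claw":w[4]})
            p=p+10*(o[0]*xv+o[1]*yv)-[0,0,10*o[2]]; psi-=dy
    while len(rows)%5: rows.append({"offset":[0,0,0],"yaw":0,"claw":rows[-1]["claw"]})
    for i in range(0,len(rows),5): print(json.dumps(rows[i:i+5]))
E
python3 - <<'E'
from h import *
show()
plan([(500,330,200,20,5),(600,243,170,-5.6,5)])
E
```

```text
t0.15 tcp [206.  536.4 230.6] psi 68.98 gap 85.3mm F [0.5 0.8 0.2] j1 1.08 j6 -0.12
[{"offset": [-3.87, -0.97, 0.34], "yaw": 5.4, "claw": 5}, {"offset": [-3.95, -0.6, 0.34], "yaw": 5.4, "claw": 5}, {"offset": [-3.98, -0.23, 0.34], "yaw": 5.5, "claw": 5}, {"offset": [-3.99, 0.16, 0.34], "yaw": 5.4, "claw": 5}, {"offset": [-3.96, 0.53, 0.34], "yaw": 5.5, "claw": 5}]
[{"offset": [-3.89, 0.91, 0.34], "yaw": 5.4, "claw": 5}, {"offset": [-3.78, 1.27, 0.34], "yaw": 5.5, "claw": 5}, {"offset": [-3.64, 1.62, 0.34], "yaw": 5.4, "claw": 5}, {"offset": [-3.48, 1.96, 0.34], "yaw": 5.5, "claw": 5}, {"offset": [-2.9, 1.61, 0.75], "yaw": 6.4, "claw": 5}]
[{"offset": [-2.7, 1.92, 0.75], "yaw": 6.4, "claw": 5}, {"offset": [-2.47, 2.21, 0.75], "yaw": 6.4, "claw": 5}, {"offset": [-2.2, 2.47, 0.75], "yaw": 6.4, "claw": 5}, {"offset": [0, 0, 0], "yaw": 0, "claw": 5}, {"offset": [0, 0, 0], "yaw": 0, "claw": 5}]
```

>>> send_rows --motion '[{"offset": [-3.9, -1.0, 0.3], "yaw": 5.4, "claw": 5}, {"offset": [-4.0, -0.6, 0.3], "yaw": 5.4, "claw": 5}, {"offset": [-4.0, -0.2, 0.3], "yaw": 5.5, "claw": 5}, {"offset": [-4.0, 0.2, 0.3], "yaw": 5.4, "claw": 5}, {"offset": [-4.0, 0.5, 0.3], "yaw": 5.5, "claw": 5}]'

```text
time_s: 0.65
tool_pos: [0.3719, 0.4203, 0.216]
ee_rot: [[-0.664, 0.748, -0.0], [0.748, 0.664, -0.0], [0.0, -0.0, -1.0]]
ft_force: [0.1, 0.2, 0.2]
finger_gap: 0.583
```

>>> send_rows --motion '[{"offset": [-3.9, 0.9, 0.3], "yaw": 5.4, "claw": 5}, {"offset": [-3.8, 1.3, 0.3], "yaw": 5.5, "claw": 5}, {"offset": [-3.6, 1.6, 0.3], "yaw": 5.4, "claw": 5}, {"offset": [-3.5, 2.0, 0.3], "yaw": 5.5, "claw": 5}, {"offset": [-2.9, 1.6, 0.8], "yaw": 6.4, "claw": 5}]'

```text
time_s: 1.15
tool_pos: [0.5292, 0.3068, 0.1964]
ee_rot: [[-0.23, 0.973, 0.002], [0.973, 0.23, 0.001], [0.0, 0.002, -1.0]]
ft_force: [0.1, -0.2, 0.3]
finger_gap: 0.584
```

>>> send_rows --motion '[{"offset": [-2.7, 1.9, 0.8], "yaw": 6.4, "claw": 5}, {"offset": [-2.5, 2.2, 0.8], "yaw": 6.4, "claw": 5}, {"offset": [-2.2, 2.5, 0.8], "yaw": 6.4, "claw": 5}, {"offset": [0, 0, 0], "yaw": 0, "claw": 5}, {"offset": [0, 0, 0], "yaw": 0, "claw": 5}]'

```text
time_s: 1.65
tool_pos: [0.6019, 0.2419, 0.1714]
ee_rot: [[0.099, 0.995, -0.002], [0.995, -0.099, 0.0], [-0.0, -0.002, -1.0]]
ft_force: [-0.3, -0.8, 0.1]
finger_gap: 0.583
```

Run:
```python
from h import *
show(); snap('wrist','w1')
```

```text
t1.65 tcp [601.9 241.9 171.4] psi -5.66 gap 49.6mm F [-0.3 -0.8  0.1] j1 0.27 j6 0.37
```

View pics/w1.png

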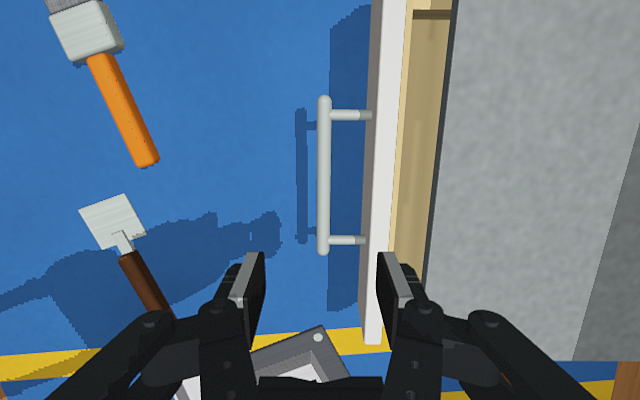

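Run:
```python
from h import *
np.set_printoptions(precision=1,suppress=True)
d=load('w1')
for u,v,z in [(324,98,.0525),(323,252,.0525),(324,175,.05),(383,0,.072),(364,340,.072),(406,0,.072),(381,343,.072)]:
    print(u,v,px2w(d,u,v,z)*1000)
print(w2px(d,np.array([.6019,.2419,.1714])))
```

```text
324 98 [611.6 310.1  52.5]
323 252 [599.2 187.6  52.5]
324 175 [606.2 252.6  50. ]
383 0 [652.9 365.2  72. ]
364 340 [626.6 112.2  72. ]
406 0 [666.9 363.9  72. ]
381 343 [640.7 107.7  72. ]
(np.float64(319.2277835691667), np.float64(267.282708957969))
```

Run:
```python
from h import *
show(); 
plan([(605,248,100,-5.7,2.6),(605,248,30,-5.7,2.6,4)])
plan([(605,248,30,-5.7,2.6),(605,248,30,-5.7,0,4),(605-118*.995,248+118*.099,30,-5.7,0)],start=(605,248,30,-5.7),vmax=20)
```

```text
t1.70 tcp [601.4 242.6 171.9] psi -5.59 gap 49.5mm F [0.4 0.6 0.6] j1 0.28 j6 0.37
[{"offset": [0.28, 0.15, 3.59], "yaw": 0.1, "claw": 2.6}, {"offset": [0.29, 0.16, 3.6], "yaw": 0.0, "claw": 2.6}, {"offset": [-0.0, -0.0, 1.75], "yaw": 0.0, "claw": 2.6}, {"offset": [-0.0, -0.0, 1.75], "yaw": 0.0, "claw": 2.6}, {"offset": [-0.0, -0.0, 1.75], "yaw": 0.0, "claw": 2.6}]
[{"offset": [-0.0, -0.0, 1.75], "yaw": 0.0, "claw": 2.6}, {"offset": [0, 0, 0], "yaw": 0, "claw": 2.6}, {"offset": [0, 0, 0], "yaw": 0, "claw": 2.6}, {"offset": [0, 0, 0], "yaw": 0, "claw": 2.6}, {"offset": [0, 0, 0], "yaw": 0, "claw": 2.6}]
[{"offset": [0.0, 0.0, -0.0], "yaw": -0.0, "claw": 2.6}, {"offset": [0.0, 0.0, -0.0], "yaw": -0.0, "claw": 0}, {"offset": [0.0, 0.0, -0.0], "yaw": -0.0, "claw": 0}, {"offset": [0.0, 0.0, -0.0], "yaw": -0.0, "claw": 0}, {"offset": [0.0, 0.0, -0.0], "yaw": -0.0, "claw": 0}]
[{"offset": [-0.0, -1.97, -0.0], "yaw": -0.0, "claw": 0}, {"offset": [-0.0, -1.97, -0.0], "yaw": -0.0, "claw": 0}, {"offset": [-0.0, -1.96, -0.0], "yaw": -0.0, "claw": 0}, {"offset": [-0.0, -1.97, -0.0], "yaw": -0.0, "claw": 0}, {"offset": [-0.0, -1.96, -0.0], "yaw": -0.0, "claw": 0}]
[{"offset": [-0.0, -1.97, -0.0], "yaw": -0.0, "claw": 0}, {"offset": [0, 0, 0], "yaw": 0, "claw": 0}, {"offset": [0, 0, 0], "yaw": 0, "claw": 0}, {"offset": [0, 0, 0], "yaw": 0, "claw": 0}, {"offset": [0, 0, 0], "yaw": 0, "claw": 0}]
```

>>> send_rows --motion '[{"offset": [0.3, 0.2, 3.6], "yaw": 0.1, "claw": 2.6}, {"offset": [0.3, 0.1, 3.6], "yaw": 0, "claw": 2.6}, {"offset": [0, 0, 1.7], "yaw": 0, "claw": 2.6}, {"offset": [0, 0, 1.7], "yaw": 0, "claw": 2.6}, {"offset": [0, 0, 0.5], "yaw": 0, "claw": 2.6}]'

```text
time_s: 2.2
tool_pos: [0.6032, 0.2491, 0.0597]
ee_rot: [[0.097, 0.995, -0.004], [0.995, -0.097, -0.001], [-0.001, -0.004, -1.0]]
ft_force: [0.0, 0.1, 0.1]
finger_gap: 0.304
```

>>> send_rows --motion '[{"offset": [0, 0, 1.5], "yaw": 0, "claw": 2.6}, {"offset": [0, 0, 1.5], "yaw": 0, "claw": 2.6}, {"offset": [0, 0, 0], "yaw": 0, "claw": 0}, {"offset": [0, 0, 0], "yaw": 0, "claw": 0}, {"offset": [0, 0, 0], "yaw": 0, "claw": 0}]' --squeeze 40

```text
time_s: 2.7
tool_pos: [0.6043, 0.2486, 0.0309]
ee_rot: [[0.099, 0.995, -0.002], [0.995, -0.099, 0.0], [0.0, -0.002, -1.0]]
ft_force: [-0.8, 1.7, -9.2]
finger_gap: 0.112
```

>>> send_rows --motion '[{"offset": [0, -1.0, 0], "yaw": 0, "claw": 0}, {"offset": [0, -2, 0], "yaw": 0, "claw": 0}, {"offset": [0, -2, 0], "yaw": 0, "claw": 0}, {"offset": [0, -2, 0], "yaw": 0, "claw": 0}, {"offset": [0, -2, 0], "yaw": 0, "claw": 0}]'

```text
time_s: 3.2
tool_pos: [0.5151, 0.2581, 0.031]
ee_rot: [[0.1, 0.995, 0.001], [0.995, -0.1, 0.002], [0.002, 0.001, -1.0]]
ft_force: [1.7, 4.7, -14.5]
finger_gap: 0.111
```

>>> send_rows --motion '[{"offset": [0, -2, 0], "yaw": 0, "claw": 0}, {"offset": [0, -0.6, 0], "yaw": 0, "claw": 0}, {"offset": [0, 0, 0], "yaw": 0, "claw": 0}, {"offset": [0, 0, 0], "yaw": 0, "claw": 0}, {"offset": [0, 0, 0], "yaw": 0, "claw": 0}]'

```text
time_s: 3.7
tool_pos: [0.4885, 0.2609, 0.031]
ee_rot: [[0.1, 0.995, -0.002], [0.995, -0.1, 0.002], [0.002, -0.002, -1.0]]
ft_force: [-0.4, 5.2, -14.1]
finger_gap: 0.108
```

Run:
```python
from h import *
show(); 
plan([(488,261,130,-5.7,2.6,3),(415,110,200,15,5)],start=(488,261,31,-5.7))
```

```text
t3.70 tcp [488.5 260.9  31. ] psi -5.75 gap 9.2mm F [ -0.4   5.2 -14.1] j1 0.36 j6 0.46
[{"offset": [0.0, 0.0, -3.3], "yaw": -0.0, "claw": 2.6}, {"offset": [0.0, 0.0, -3.3], "yaw": -0.0, "claw": 2.6}, {"offset": [0.0, 0.0, -3.3], "yaw": -0.0, "claw": 2.6}, {"offset": [-3.15, -1.15, -1.4], "yaw": -4.1, "claw": 5}, {"offset": [-3.06, -1.38, -1.4], "yaw": -4.2, "claw": 5}]
[{"offset": [-2.95, -1.59, -1.4], "yaw": -4.1, "claw": 5}, {"offset": [-2.83, -1.8, -1.4], "yaw": -4.2, "claw": 5}, {"offset": [-2.69, -2.01, -1.4], "yaw": -4.1, "claw": 5}, {"offset": [0, 0, 0], "yaw": 0, "claw": 5}, {"offset": [0, 0, 0], "yaw": 0, "claw": 5}]
```

>>> send_rows --motion '[{"offset": [0, 0, 0], "yaw": 0, "claw": 2.6}, {"offset": [0, 0, 0], "yaw": 0, "claw": 2.6}, {"offset": [0, 0, -2], "yaw": 0, "claw": 2.6}, {"offset": [0, 0, -4], "yaw": 0, "claw": 2.6}, {"offset": [0, 0, -4], "yaw": 0, "claw": 2.6}]'

```text
time_s: 4.2
tool_pos: [0.4903, 0.2593, 0.1334]
ee_rot: [[0.1, 0.995, 0.001], [0.995, -0.1, -0.0], [-0.0, 0.001, -1.0]]
ft_force: [1.7, 1.0, -0.2]
finger_gap: 0.307
```

>>> send_rows --motion '[{"offset": [-3.2, -1.2, -1.4], "yaw": -4.1, "claw": 5}, {"offset": [-3.1, -1.4, -1.4], "yaw": -4.2, "claw": 5}, {"offset": [-3, -1.6, -1.4], "yaw": -4.1, "claw": 5}, {"offset": [-2.8, -1.8, -1.4], "yaw": -4.2, "claw": 5}, {"offset": [-2.7, -2.0, -1.4], "yaw": -4.1, "claw": 5}]'

```text
time_s: 4.7
tool_pos: [0.416, 0.1062, 0.2033]
ee_rot: [[-0.262, 0.965, 0.003], [0.965, 0.262, -0.0], [-0.001, 0.003, -1.0]]
ft_force: [0.5, -0.4, 0.7]
finger_gap: 0.587
```

Run:
```python
from h import *
show(); snap('wrist','w2'); snap('top','t2')
```

```text
t4.70 tcp [416.  106.2 203.3] psi 15.17 gap 49.9mm F [ 0.5 -0.4  0.7] j1 0.09 j6 -0.18
```

View pics/w2.png

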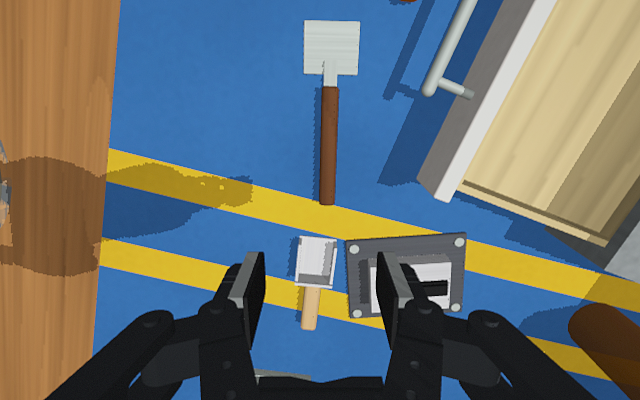

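View pics/t2.png

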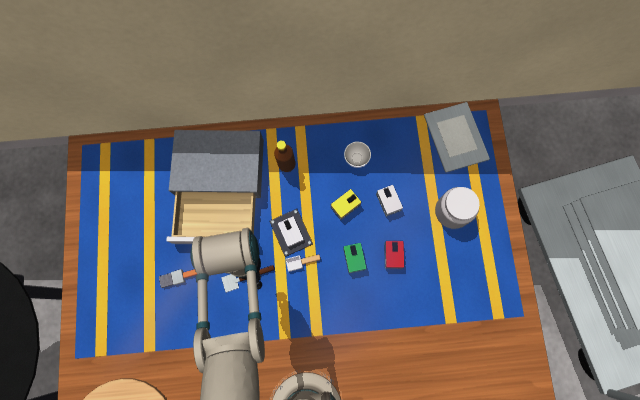

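Run:
```python
from h import *
np.set_printoptions(precision=1,suppress=True)
d=load('w2')
P=lambda u,v,z:px2w(d,u,v,z)[:2]*1000
e=P(327.5,203,.016);h=P(330.5,88,.016);t=P(331.5,21,.002)
print('turner',e,h,t,'len',np.linalg.norm(t-e)); dd=(t-e)/np.linalg.norm(t-e); print('head',np.degrees(np.arctan2(dd[1],dd[0])),'mid',e+80*dd,t-90*dd)
dh=(h-e)/np.linalg.norm(h-e);print(np.degrees(np.arctan2(dh[1],dh[0])),e+80*dh,np.linalg.norm(h-e))
# scoop
e=P(309,328,.012);s=P(313,289,.014);t=P(318,238,.01)
print('scoop',e,s,t,np.linalg.norm(t-e));dd=(t-e)/np.linalg.norm(t-e);print(np.degrees(np.arctan2(dd[1],dd[0])),e+40*dd)
# front panel top outer / inner, roof
for q in [(420,178,.072),(522,0,.072),(440,200,.072),(448,190,.072),(606,238,.085)]: print(q,P(*q))
```

```text
turner [434.   73.6] [407.  179.9] [393.  234.5] len 166.04099190591398
head 104.29257956246931 mid [414.2 151.1] [415.2 147.2]
104.22072283274545 [414.3 151.1] 109.7317331871993
scoop [455.  -80.2] [445.8 -27.6] [435.6  31.3] 113.15409992965041
99.89488563456233 [448.2 -40.8]
(420, 178, 0.072) [493.8 132.9]
(522, 0, 0.072) [517.2 272. ]
(440, 200, 0.072) [516.4 119.5]
(448, 190, 0.072) [519.5 129.3]
(606, 238, 0.085) [654.2 127.4]
```

Run:
```python
from h import *
plan([(414.5,150,60,14.2,3.4,4),(414.5,150,4,14.2,3.4,3)],start=(416,106.2,203.3,15.1))
```

```text
[{"offset": [1.07, 0.25, 3.58], "yaw": 0.2, "claw": 3.4}, {"offset": [1.07, 0.25, 3.58], "yaw": 0.2, "claw": 3.4}, {"offset": [1.07, 0.24, 3.58], "yaw": 0.3, "claw": 3.4}, {"offset": [1.06, 0.23, 3.59], "yaw": 0.2, "claw": 3.4}, {"offset": [0.0, 0.0, 1.87], "yaw": 0.0, "claw": 3.4}]
[{"offset": [0.0, 0.0, 1.86], "yaw": 0.0, "claw": 3.4}, {"offset": [0.0, 0.0, 1.87], "yaw": 0.0, "claw": 3.4}, {"offset": [0, 0, 0], "yaw": 0, "claw": 3.4}, {"offset": [0, 0, 0], "yaw": 0, "claw": 3.4}, {"offset": [0, 0, 0], "yaw": 0, "claw": 3.4}]
```

>>> send_rows --motion '[{"offset": [1.1, 0.2, 3.6], "yaw": 0.2, "claw": 3.4}, {"offset": [1.1, 0.3, 3.6], "yaw": 0.2, "claw": 3.4}, {"offset": [1.1, 0.2, 3.6], "yaw": 0.3, "claw": 3.4}, {"offset": [1.0, 0.2, 3.5], "yaw": 0.2, "claw": 3.4}, {"offset": [0, 0, 1.9], "yaw": 0, "claw": 3.4}]'

```text
time_s: 5.3
tool_pos: [0.4135, 0.1526, 0.0376]
ee_rot: [[-0.244, 0.97, -0.001], [0.97, 0.244, 0.0], [0.0, -0.001, -1.0]]
ft_force: [0.3, 0.8, -0.6]
finger_gap: 0.399
```

>>> send_rows --motion '[{"offset": [0, 0, 1.9], "yaw": 0, "claw": 3.4}, {"offset": [0, 0, 1.8], "yaw": 0, "claw": 3.4}, {"offset": [0, 0, 0], "yaw": 0, "claw": 3.4}, {"offset": [0, 0, 0], "yaw": 0, "claw": 0}, {"offset": [0, 0, 0], "yaw": 0, "claw": 0}]'

```text
time_s: 5.8
tool_pos: [0.4154, 0.1518, 0.0034]
ee_rot: [[-0.243, 0.97, 0.003], [0.97, 0.243, 0.001], [-0.0, 0.003, -1.0]]
ft_force: [-0.2, -0.0, -0.7]
finger_gap: 0.17
```

Run:
```python
from h import *
show(); snap('wrist','w3')
plan([(416,160,140,10,0,4),(648.9,267.1,140,-5.7,0),(648.9,267.1,31,-5.7,0,4)],start=(414.5,150,4,14.2),vmax=38)
```

```text
t5.80 tcp [415.4 151.8   3.4] psi 14.08 gap 14.4mm F [-0.2 -0.  -0.7] j1 0.19 j6 -0.05
[{"offset": [0.23, 0.1, -3.4], "yaw": 1.0, "claw": 0}, {"offset": [0.24, 0.09, -3.4], "yaw": 1.1, "claw": 0}, {"offset": [0.24, 0.09, -3.4], "yaw": 1.0, "claw": 0}, {"offset": [0.23, 0.09, -3.4], "yaw": 1.1, "claw": 0}, {"offset": [0.93, 3.54, -0.0], "yaw": 2.2, "claw": 0}]
[{"offset": [1.06, 3.5, -0.0], "yaw": 2.2, "claw": 0}, {"offset": [1.2, 3.46, -0.0], "yaw": 2.3, "claw": 0}, {"offset": [1.34, 3.41, -0.0], "yaw": 2.2, "claw": 0}, {"offset": [1.47, 3.36, -0.0], "yaw": 2.3, "claw": 0}, {"offset": [1.6, 3.29, -0.0], "yaw": 2.2, "claw": 0}]
[{"offset": [1.72, 3.23, -0.0], "yaw": 2.3, "claw": 0}, {"offset": [-0.0, 0.0, 2.72], "yaw": -0.0, "claw": 0}, {"offset": [-0.0, 0.0, 2.73], "yaw": -0.0, "claw": 0}, {"offset": [-0.0, 0.0, 2.72], "yaw": -0.0, "claw": 0}, {"offset": [-0.0, 0.0, 2.73], "yaw": -0.0, "claw": 0}]
```

View pics/w3.png

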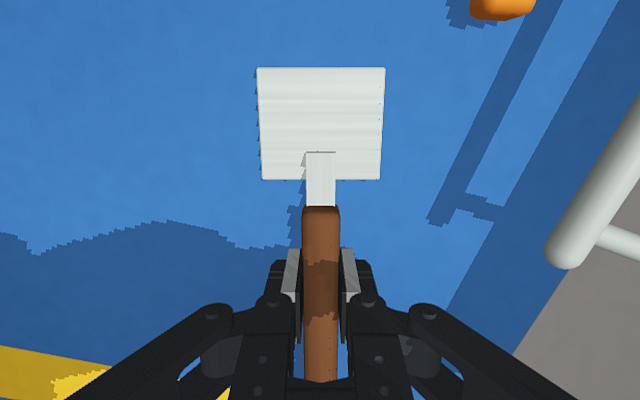

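>>> send_rows --motion '[{"offset": [0.2, 0.1, -3.4], "yaw": 1, "claw": 0}, {"offset": [0.2, 0.1, -3.4], "yaw": 1.1, "claw": 0}, {"offset": [0.2, 0.1, -3.4], "yaw": 1, "claw": 0}, {"offset": [0.2, 0.1, -3.4], "yaw": 1.1, "claw": 0}, {"offset": [0.9, 3.5, 0], "yaw": 2.2, "claw": 0}]' --squeeze 60

```text
time_s: 6.35
tool_pos: [0.4486, 0.1749, 0.1439]
ee_rot: [[-0.132, 0.991, 0.007], [0.991, 0.132, 0.001], [0.0, 0.007, -1.0]]
ft_force: [1.4, 0.4, -1.0]
finger_gap: 0.165
```

>>> send_rows --motion '[{"offset": [1.1, 3.5, 0], "yaw": 2.2, "claw": 0}, {"offset": [1.2, 3.5, 0], "yaw": 2.3, "claw": 0}, {"offset": [1.3, 3.4, 0], "yaw": 2.2, "claw": 0}, {"offset": [1.5, 3.4, 0], "yaw": 2.3, "claw": 0}, {"offset": [1.6, 3.3, 0], "yaw": 2.2, "claw": 0}]'

```text
time_s: 6.85
tool_pos: [0.6179, 0.2522, 0.1394]
ee_rot: [[0.063, 0.998, 0.001], [0.998, -0.063, 0.0], [0.001, 0.001, -1.0]]
ft_force: [0.6, -0.4, -0.6]
finger_gap: 0.168
```

Run:
```python
from h import *
show(); snap('wrist','w4')
plan([(648.9,267.1,100,-5.7,0),(648.9,267.1,31,-5.7,0,4)],vmax=38)
```

```text
t6.85 tcp [617.9 252.2 139.4] psi -3.62 gap 14.3mm F [ 0.6 -0.4 -0.6] j1 0.28 j6 0.35
[{"offset": [0.69, 1.17, 1.95], "yaw": 1.0, "claw": 0}, {"offset": [0.7, 1.15, 1.94], "yaw": 1.0, "claw": 0}, {"offset": [0.0, -0.0, 1.73], "yaw": 0.0, "claw": 0}, {"offset": [0.0, -0.0, 1.72], "yaw": 0.0, "claw": 0}, {"offset": [0.0, -0.0, 1.73], "yaw": 0.0, "claw": 0}]
[{"offset": [0.0, -0.0, 1.72], "yaw": 0.0, "claw": 0}, {"offset": [0, 0, 0], "yaw": 0, "claw": 0}, {"offset": [0, 0, 0], "yaw": 0, "claw": 0}, {"offset": [0, 0, 0], "yaw": 0, "claw": 0}, {"offset": [0, 0, 0], "yaw": 0, "claw": 0}]
```

View pics/w4.png

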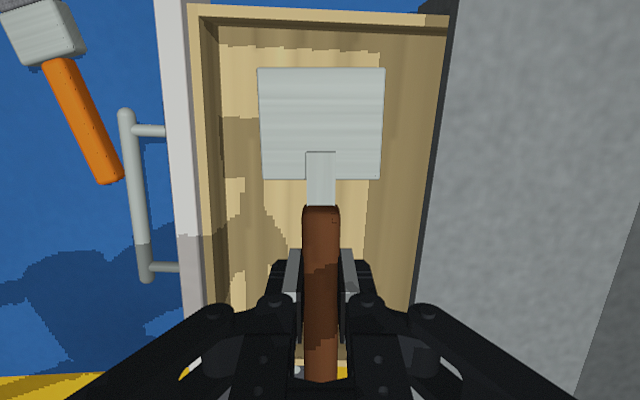

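>>> send_rows --motion '[{"offset": [0.7, 0.9, 2], "yaw": 1, "claw": 0}, {"offset": [0.7, 0.9, 2], "yaw": 1, "claw": 0}, {"offset": [0, 0, 2], "yaw": 0, "claw": 0}, {"offset": [0, 0, 2], "yaw": 0, "claw": 0}, {"offset": [0, 0, 1], "yaw": 0, "claw": 0}]'

```text
time_s: 7.4
tool_pos: [0.6343, 0.2639, 0.047]
ee_rot: [[0.096, 0.995, -0.002], [0.995, -0.096, -0.001], [-0.001, -0.002, -1.0]]
ft_force: [-0.7, -0.6, -0.5]
finger_gap: 0.163
```

>>> send_rows --motion '[{"offset": [0, 0, 0.8], "yaw": 0, "claw": 0}, {"offset": [0, 0, 0.7], "yaw": 0, "claw": 0}, {"offset": [0, 0, 0.3], "yaw": 0, "claw": 0}, {"offset": [0, 0, 0], "yaw": 0, "claw": 0}, {"offset": [0, 0, 0], "yaw": 0, "claw": 0}]'

```text
time_s: 7.9
tool_pos: [0.6359, 0.2644, 0.031]
ee_rot: [[0.096, 0.995, 0.001], [0.995, -0.096, 0.0], [0.001, 0.001, -1.0]]
ft_force: [-0.6, -0.8, -0.8]
finger_gap: 0.165
```

>>> send_rows --motion '[{"offset": [0.2, 0.6, 0.2], "yaw": 0, "claw": 0}, {"offset": [0, 0, 0.1], "yaw": 0, "claw": 0}, {"offset": [0, 0, 0], "yaw": 0, "claw": 2.6}, {"offset": [0, 0, 0], "yaw": 0, "claw": 2.6}, {"offset": [0, 0, -1], "yaw": 0, "claw": 2.6}]'

```text
time_s: 8.4
tool_pos: [0.6383, 0.2658, 0.0362]
ee_rot: [[0.096, 0.995, -0.006], [0.995, -0.096, -0.001], [-0.002, -0.006, -1.0]]
ft_force: [0.9, -0.2, -0.9]
finger_gap: 0.307
```

>>> send_rows --motion '[{"offset": [0, 0, -3], "yaw": 0, "claw": 2.6}, {"offset": [0, 0, -4], "yaw": 0, "claw": 2.6}, {"offset": [0, -4, -2], "yaw": 0, "claw": 2.6}, {"offset": [0, -4, 0], "yaw": 0, "claw": 3.6}, {"offset": [0, -4, 0], "yaw": 0, "claw": 3.6}]'

```text
time_s: 8.9
tool_pos: [0.5229, 0.2777, 0.1293]
ee_rot: [[0.097, 0.995, 0.005], [0.995, -0.097, 0.002], [0.002, 0.004, -1.0]]
ft_force: [-0.9, 0.4, -0.2]
finger_gap: 0.416
```

Run:
```python
from h import *
show(); snap('wrist','w5')
```

```text
t8.90 tcp [522.9 277.7 129.3] psi -5.56 gap 35.4mm F [-0.9  0.4 -0.2] j1 0.37 j6 0.47
```

View pics/w5.png

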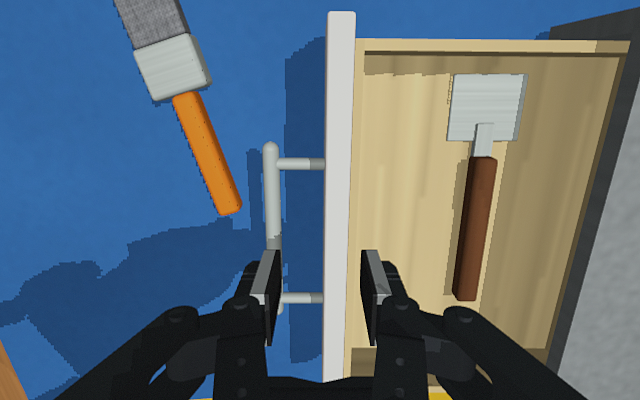

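Run:
```python
from h import *
np.set_printoptions(precision=1,suppress=True)
d=load('w5')
P=lambda u,v,z:px2w(d,u,v,z)[:2]*1000
e=P(231,208,.018);h=P(185,93,.018);n=P(170,42,.018)
dh=(h-e)/np.linalg.norm(h-e);print(e,h,'len',np.linalg.norm(h-e),np.degrees(np.arctan2(dh[1],dh[0])),'mid',e+70*dh)
print('bar',P(270,145,.0525),P(274,310,.0525))
m=e+70*dh
plan([(m[0],m[1],70,np.degrees(np.arctan2(dh[1],dh[0]))-90,3.2)])
```

```text
[454.5 272.2] [437.7 359.1] len 88.60379980889401 100.92456544891887 mid [441.2 340.9]
bar [496.5 323.2] [482.2 201.7]
[{"offset": [1.88, -2.59, 1.94], "yaw": -5.5, "claw": 3.2}, {"offset": [2.12, -2.4, 1.94], "yaw": -5.4, "claw": 3.2}, {"offset": [2.33, -2.19, 1.94], "yaw": -5.5, "claw": 3.2}, {"offset": [0, 0, 0], "yaw": 0, "claw": 3.2}, {"offset": [0, 0, 0], "yaw": 0, "claw": 3.2}]
```

>>> send_rows --motion '[{"offset": [1.7, -2.6, 1.9], "yaw": -5.5, "claw": 3.2}, {"offset": [2.0, -2.4, 1.9], "yaw": -5.4, "claw": 3.2}, {"offset": [2.3, -2.1, 2], "yaw": -5.5, "claw": 3.2}, {"offset": [0, 0, 1.5], "yaw": 0, "claw": 3.2}, {"offset": [0, 0, 0], "yaw": 0, "claw": 3.2}]'

```text
time_s: 9.45
tool_pos: [0.45, 0.3378, 0.0531]
ee_rot: [[-0.19, 0.982, -0.002], [0.982, 0.19, -0.001], [-0.001, -0.002, -1.0]]
ft_force: [-0.2, 0.0, -0.1]
finger_gap: 0.372
```

Run:
```python
from h import *
show(); snap('wrist','w6')
```

```text
t9.45 tcp [450.  337.8  53.1] psi 10.98 gap 31.6mm F [-0.2  0.  -0.1] j1 0.52 j6 0.33
```

View pics/w6.png

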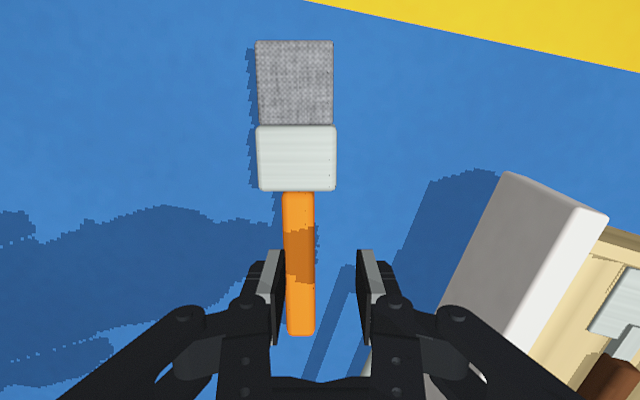

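Run:
```python
from h import *
np.set_printoptions(precision=1,suppress=True)
d=load('w6')
P=lambda u,v,z:px2w(d,u,v,z)[:2]*1000
e=P(301.5,330,.018);h=P(298,194,.018)
dh=(h-e)/np.linalg.norm(h-e);print(e,h,'len',np.linalg.norm(h-e),np.degrees(np.arctan2(dh[1],dh[0])),'mid',e+70*dh,h-25*dh)
m=(e+70*dh+h-25*dh)/2
plan([(m[0],m[1],53,np.degrees(np.arctan2(dh[1],dh[0]))-90,3.2),(m[0],m[1],4,np.degrees(np.arctan2(dh[1],dh[0]))-90,3.2,3)])
```

```text
[451.6 273. ] [434.4 358.9] len 87.62069784773564 101.29211024620614 mid [437.9 341.6] [439.3 334.4]
[{"offset": [0.25, -1.25, 0.12], "yaw": -0.4, "claw": 3.2}, {"offset": [-0.0, 0.0, 1.63], "yaw": 0.0, "claw": 3.2}, {"offset": [-0.0, 0.0, 1.64], "yaw": 0.0, "claw": 3.2}, {"offset": [-0.0, 0.0, 1.63], "yaw": 0.0, "claw": 3.2}, {"offset": [0, 0, 0], "yaw": 0, "claw": 3.2}]
```

>>> send_rows --motion '[{"offset": [0.2, -1.2, 0], "yaw": -0.4, "claw": 3.2}, {"offset": [0, 0, 1.6], "yaw": 0, "claw": 3.2}, {"offset": [0, 0, 1.6], "yaw": 0, "claw": 3.2}, {"offset": [0, 0, 1.7], "yaw": 0, "claw": 3.2}, {"offset": [0, 0, 0], "yaw": 0, "claw": 0}]'

```text
time_s: 10.0
tool_pos: [0.4378, 0.3364, 0.0047]
ee_rot: [[-0.195, 0.981, -0.002], [0.981, 0.195, -0.001], [-0.001, -0.002, -1.0]]
ft_force: [-0.7, -0.8, -0.2]
finger_gap: 0.22
```

>>> send_rows --motion '[{"offset": [0, 0, 0], "yaw": 0, "claw": 0}, {"offset": [0, 0, 0], "yaw": 0, "claw": 0}, {"offset": [0, 0, -3], "yaw": 0, "claw": 0}, {"offset": [0, 0, -4], "yaw": 0, "claw": 0}, {"offset": [0, 0, -4], "yaw": 0, "claw": 0}]'

```text
time_s: 10.5
tool_pos: [0.4387, 0.3372, 0.1173]
ee_rot: [[-0.195, 0.981, 0.0], [0.981, 0.195, 0.0], [0.0, 0.0, -1.0]]
ft_force: [0.8, 0.9, -0.7]
finger_gap: 0.189
```

Run:
```python
from h import *
show(); snap('wrist','w7')
```

```text
t10.50 tcp [438.7 337.2 117.3] psi 11.27 gap 16.0mm F [ 0.8  0.9 -0.7] j1 0.53 j6 0.33
```

View pics/w7.png

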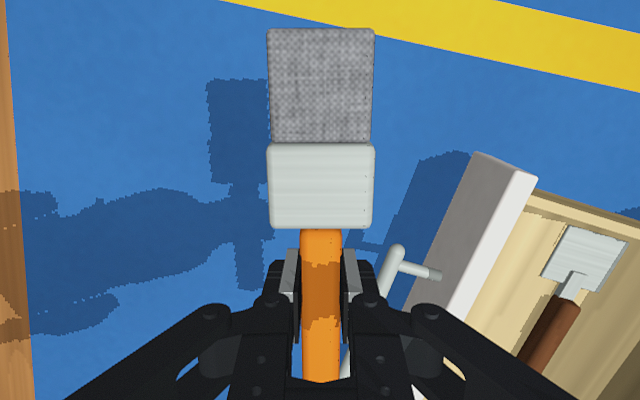

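Run:
```python
from h import *
plan([(591.2,262.8,110,-5.7,0),(591.2,262.8,27,-5.7,0,4)],vmax=36)
```

```text
[{"offset": [-2.09, 2.61, 0.29], "yaw": 3.4, "claw": 0}, {"offset": [-1.93, 2.73, 0.29], "yaw": 3.4, "claw": 0}, {"offset": [-1.76, 2.85, 0.29], "yaw": 3.4, "claw": 0}, {"offset": [-1.59, 2.94, 0.29], "yaw": 3.4, "claw": 0}, {"offset": [-1.42, 3.03, 0.29], "yaw": 3.4, "claw": 0}]
[{"offset": [0.0, 0.0, 2.07], "yaw": -0.0, "claw": 0}, {"offset": [0.0, 0.0, 2.08], "yaw": -0.0, "claw": 0}, {"offset": [0.0, 0.0, 2.07], "yaw": -0.0, "claw": 0}, {"offset": [0.0, 0.0, 2.08], "yaw": -0.0, "claw": 0}, {"offset": [0, 0, 0], "yaw": 0, "claw": 0}]
```

>>> send_rows --motion '[{"offset": [-2.1, 2.6, 0.2], "yaw": 3.4, "claw": 0}, {"offset": [-1.9, 2.7, 0.2], "yaw": 3.4, "claw": 0}, {"offset": [-1.8, 2.9, 0.2], "yaw": 3.4, "claw": 0}, {"offset": [-1.6, 2.9, 0.2], "yaw": 3.4, "claw": 0}, {"offset": [-1.4, 3.0, 0.2], "yaw": 3.4, "claw": 0}]'

```text
time_s: 11.05
tool_pos: [0.5881, 0.2597, 0.1063]
ee_rot: [[0.102, 0.995, 0.002], [0.995, -0.102, 0.001], [0.001, 0.002, -1.0]]
ft_force: [0.3, 0.7, -0.9]
finger_gap: 0.191
```

>>> send_rows --motion '[{"offset": [0, 0, 2], "yaw": 0, "claw": 0}, {"offset": [0, 0, 2], "yaw": 0, "claw": 0}, {"offset": [0, 0, 2], "yaw": 0, "claw": 0}, {"offset": [0, 0, 1], "yaw": 0, "claw": 0}, {"offset": [0, 0, 0], "yaw": 0, "claw": 0}]'

```text
time_s: 11.55
tool_pos: [0.5858, 0.26, 0.0344]
ee_rot: [[0.1, 0.995, -0.002], [0.995, -0.1, -0.001], [-0.001, -0.002, -1.0]]
ft_force: [0.2, -1.0, -0.4]
finger_gap: 0.191
```

Run:
```python
from h import *
show(); snap('wrist','w8')
```

```text
t11.55 tcp [585.8 260.   34.4] psi -5.72 gap 16.2mm F [ 0.2 -1.  -0.4] j1 0.31 j6 0.41
```

View pics/w8.png

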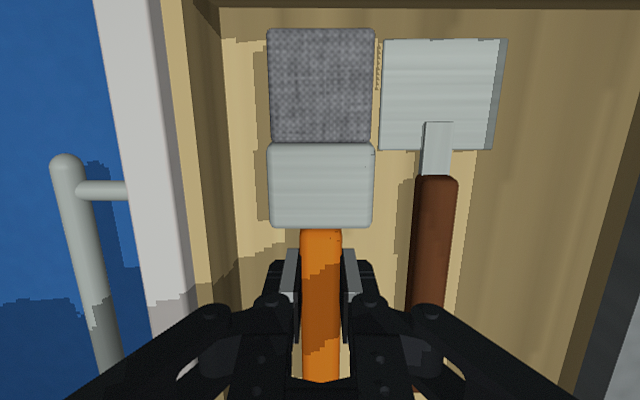

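>>> send_rows --motion '[{"offset": [0, 0, 0.7], "yaw": 0, "claw": 0}, {"offset": [0, 0, 0], "yaw": 0, "claw": 2.8}, {"offset": [0, 0, 0], "yaw": 0, "claw": 2.8}, {"offset": [0, 0, -1], "yaw": 0, "claw": 2.8}, {"offset": [0, 0, -4], "yaw": 0, "claw": 2.8}]'

```text
time_s: 12.1
tool_pos: [0.5837, 0.2593, 0.0756]
ee_rot: [[0.1, 0.995, -0.008], [0.995, -0.1, -0.003], [-0.003, -0.008, -1.0]]
ft_force: [0.5, 0.5, -0.4]
finger_gap: 0.328
```

Run:
```python
from h import *
show()
plan([(585,259,140,-5.7,2.8),(480,0,150,9.9,3.6),(449,-50,150,9.9,3.6)])
```

```text
t12.10 tcp [583.7 259.3  75.6] psi -5.72 gap 27.9mm F [ 0.5  0.5 -0.4] j1 0.31 j6 0.41
[{"offset": [-0.01, 0.07, -3.22], "yaw": -0.0, "claw": 2.8}, {"offset": [-0.01, 0.06, -3.22], "yaw": -0.0, "claw": 2.8}, {"offset": [-3.83, -1.12, -0.14], "yaw": -2.2, "claw": 3.6}, {"offset": [-3.79, -1.27, -0.14], "yaw": -2.2, "claw": 3.6}, {"offset": [-3.73, -1.41, -0.14], "yaw": -2.2, "claw": 3.6}]
[{"offset": [-3.68, -1.56, -0.14], "yaw": -2.3, "claw": 3.6}, {"offset": [-3.61, -1.7, -0.15], "yaw": -2.2, "claw": 3.6}, {"offset": [-3.54, -1.84, -0.14], "yaw": -2.3, "claw": 3.6}, {"offset": [-3.47, -1.99, -0.15], "yaw": -2.2, "claw": 3.6}, {"offset": [-2.2, -1.95, 0.0], "yaw": -0.0, "claw": 3.6}]
[{"offset": [-2.19, -1.96, 0.0], "yaw": -0.0, "claw": 3.6}, {"offset": [0, 0, 0], "yaw": 0, "claw": 3.6}, {"offset": [0, 0, 0], "yaw": 0, "claw": 3.6}, {"offset": [0, 0, 0], "yaw": 0, "claw": 3.6}, {"offset": [0, 0, 0], "yaw": 0, "claw": 3.6}]
```

>>> send_rows --motion '[{"offset": [0, 0, -3.2], "yaw": 0, "claw": 2.8}, {"offset": [0, 0, -3.2], "yaw": 0, "claw": 2.8}, {"offset": [-3.8, -1.1, -0.1], "yaw": -2.2, "claw": 3.6}, {"offset": [-3.8, -1.3, -0.1], "yaw": -2.2, "claw": 3.6}, {"offset": [-3.7, -1.4, -0.1], "yaw": -2.2, "claw": 3.6}]'

```text
time_s: 12.6
tool_pos: [0.5416, 0.149, 0.147]
ee_rot: [[-0.018, 1.0, 0.003], [1.0, 0.018, 0.0], [0.0, 0.003, -1.0]]
ft_force: [0.8, -0.6, 0.3]
finger_gap: 0.423
```

>>> send_rows --motion '[{"offset": [-3.7, -1.6, -0.1], "yaw": -2.3, "claw": 3.6}, {"offset": [-3.6, -1.7, -0.1], "yaw": -2.2, "claw": 3.6}, {"offset": [-3.5, -1.8, -0.1], "yaw": -2.3, "claw": 3.6}, {"offset": [-3.5, -2, -0.1], "yaw": -2.2, "claw": 3.6}, {"offset": [-2.2, -2, 0], "yaw": 0, "claw": 3.6}]'

```text
time_s: 13.1
tool_pos: [0.4656, -0.0255, 0.1508]
ee_rot: [[-0.171, 0.985, 0.003], [0.985, 0.171, -0.001], [-0.002, 0.003, -1.0]]
ft_force: [-0.2, 0.1, 0.1]
finger_gap: 0.423
```

>>> send_rows --motion '[{"offset": [-2.2, -2, 0], "yaw": 0, "claw": 3.6}, {"offset": [0, 0, 2], "yaw": 0, "claw": 3.6}, {"offset": [0, 0, 2], "yaw": 0, "claw": 3.6}, {"offset": [0, 0, 1], "yaw": 0, "claw": 3.6}, {"offset": [0, 0, 0], "yaw": 0, "claw": 3.6}]'

```text
time_s: 13.6
tool_pos: [0.449, -0.0482, 0.0989]
ee_rot: [[-0.172, 0.985, -0.002], [0.985, 0.172, 0.001], [0.001, -0.002, -1.0]]
ft_force: [0.1, -0.1, 0.0]
finger_gap: 0.422
```

Run:
```python
from h import *
show(); snap('wrist','w9')
```

```text
t13.60 tcp [449.  -48.2  98.9] psi 9.89 gap 35.8mm F [ 0.1 -0.1  0. ] j1 -0.26 j6 -0.43
```

View pics/w9.png

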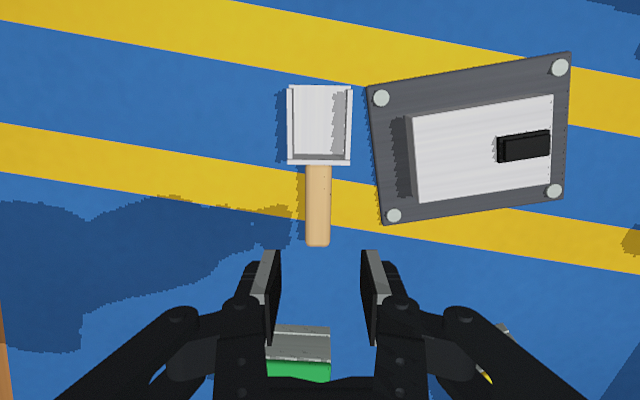

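Run:
```python
from h import *
np.set_printoptions(precision=1,suppress=True)
d=load('w9')
P=lambda u,v,z:px2w(d,u,v,z)[:2]*1000
e=P(318,244,.015);h=P(318.5,166,.018);t=P(320,87,.015)
dd=(t-e)/np.linalg.norm(t-e);print(e,h,t,'len',np.linalg.norm(h-e),np.linalg.norm(t-e),np.degrees(np.arctan2(dd[1],dd[0])),'mid',e+40*dd)
m=h-20*dd;print(m)
print('base',*rectfit(d,'white',(400,85,575,215),.026,1))
ps=[P(*q,.026) for q in [(413,117),(553,95),(563,186),(419,203)]]; print(ps,np.mean(ps,0))
ks=[P(*q,.034) for q in [(500,138),(549,131),(550,154),(502,162)]];print(np.mean(ks,0))
a=np.degrees(np.arctan2(dd[1],dd[0]))-90
plan([(m[0],m[1],99,a,3.4),(m[0],m[1],5,a,3.4,4)],vmax=35)
```

```text
[453.2 -77.7] [443.7 -20.8] [436.2  27.8] len 57.69441093530045 106.85993707789706 99.18198250228399 mid [446.8 -38.2]
[446.9 -40.5]
base [542.    8.2] (83.33716583251953, 55.664222717285156) 19.406539916992188 [561.8  16.1] 21.265653596568868 21.823469934258906
[array([494.2,  20.7]), array([572.3,  47.4]), array([599.9,  -4.7]), array([512.1, -31.9])] [544.6   7.9]
[562.1  16.1]
[{"offset": [0.82, -0.15, 0.05], "yaw": 0.7, "claw": 3.4}, {"offset": [-0.0, -0.0, 2.35], "yaw": 0.0, "claw": 3.4}, {"offset": [-0.0, -0.0, 2.35], "yaw": 0.0, "claw": 3.4}, {"offset": [-0.0, -0.0, 2.35], "yaw": 0.0, "claw": 3.4}, {"offset": [-0.0, -0.0, 2.35], "yaw": 0.0, "claw": 3.4}]
```

>>> send_rows --motion '[{"offset": [0.8, -0.2, 0], "yaw": 0.7, "claw": 3.4}, {"offset": [0, 0, 2.4], "yaw": 0, "claw": 3.4}, {"offset": [0, 0, 2.4], "yaw": 0, "claw": 3.4}, {"offset": [0, 0, 2.4], "yaw": 0, "claw": 3.4}, {"offset": [0, 0, 2.2], "yaw": 0, "claw": 3.4}]'

```text
time_s: 14.15
tool_pos: [0.4471, -0.0403, 0.0054]
ee_rot: [[-0.16, 0.987, 0.002], [0.987, 0.16, -0.0], [-0.001, 0.002, -1.0]]
ft_force: [0.5, 0.1, -1.2]
finger_gap: 0.399
```

>>> send_rows --motion '[{"offset": [0, 0, 0], "yaw": 0, "claw": 0}, {"offset": [0, 0, 0], "yaw": 0, "claw": 0}, {"offset": [0, 0, 0], "yaw": 0, "claw": 0}, {"offset": [0, 0, -4], "yaw": 0, "claw": 0}, {"offset": [0, 0, -4], "yaw": 0, "claw": 0}]'

```text
time_s: 14.65
tool_pos: [0.446, -0.0407, 0.0867]
ee_rot: [[-0.16, 0.987, -0.001], [0.987, 0.16, 0.0], [0.001, -0.001, -1.0]]
ft_force: [1.6, -0.4, -0.6]
finger_gap: 0.19
```

Run:
```python
from h import *
show(); snap('wrist','w10')
# drawer (-30,-88)
X=np.array([631.8,246.7])+(-30)*np.array([.995,-.099])-88*np.array([.099,.995]); print(X)
plan([(460,0,140,-20,0),(X[0],X[1],140,-95.7,0),(X[0],X[1],28,-95.7,0,4)],vmax=36)
```

```text
t14.65 tcp [446.  -40.7  86.7] psi 9.18 gap 16.1mm F [ 1.6 -0.4 -0.6] j1 -0.25 j6 -0.41
[593.238 162.11 ]
[{"offset": [0.99, 0.39, -1.17], "yaw": 7.3, "claw": 0}, {"offset": [1.04, 0.27, -1.17], "yaw": 7.3, "claw": 0}, {"offset": [1.06, 0.13, -1.18], "yaw": 7.3, "claw": 0}, {"offset": [1.07, -0.01, -1.17], "yaw": 7.3, "claw": 0}, {"offset": [1.98, 0.7, -0.0], "yaw": 7.6, "claw": 0}]
[{"offset": [2.05, 0.43, -0.0], "yaw": 7.6, "claw": 0}, {"offset": [2.09, 0.15, -0.0], "yaw": 7.6, "claw": 0}, {"offset": [2.1, -0.12, -0.0], "yaw": 7.6, "claw": 0}, {"offset": [2.06, -0.4, -0.0], "yaw": 7.5, "claw": 0}, {"offset": [1.99, -0.67, -0.0], "yaw": 7.6, "claw": 0}]
[{"offset": [1.88, -0.92, -0.0], "yaw": 7.5, "claw": 0}, {"offset": [1.75, -1.16, -0.0], "yaw": 7.6, "claw": 0}, {"offset": [1.58, -1.38, -0.0], "yaw": 7.5, "claw": 0}, {"offset": [1.39, -1.58, -0.0], "yaw": 7.6, "claw": 0}, {"offset": [-0.0, -0.0, 2.8], "yaw": -0.0, "claw": 0}]
[{"offset": [-0.0, -0.0, 2.8], "yaw": -0.0, "claw": 0}, {"offset": [-0.0, -0.0, 2.8], "yaw": -0.0, "claw": 0}, {"offset": [-0.0, -0.0, 2.8], "yaw": -0.0, "claw": 0}, {"offset": [0, 0, 0], "yaw": 0, "claw": 0}, {"offset": [0, 0, 0], "yaw": 0, "claw": 0}]
```

View pics/w10.png

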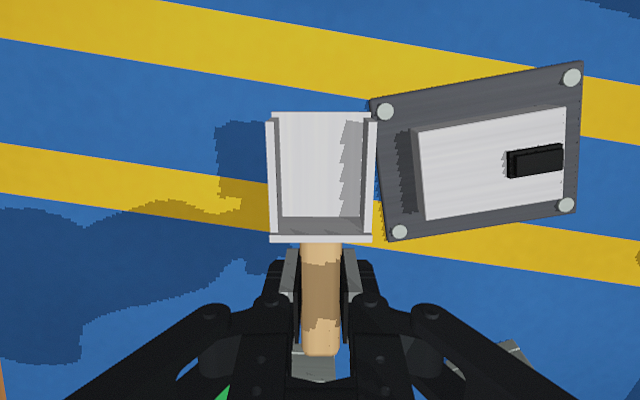

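>>> send_rows --motion '[{"offset": [1, 0.4, -1.2], "yaw": 7.3, "claw": 0}, {"offset": [1, 0.3, -1.2], "yaw": 7.3, "claw": 0}, {"offset": [1.1, 0.1, -1.2], "yaw": 7.3, "claw": 0}, {"offset": [1.1, 0, -1.2], "yaw": 7.3, "claw": 0}, {"offset": [2, 0.7, 0], "yaw": 7.6, "claw": 0}]'

```text
time_s: 15.2
tool_pos: [0.4698, 0.0178, 0.1361]
ee_rot: [[0.469, 0.883, 0.005], [0.883, -0.469, -0.001], [0.001, 0.004, -1.0]]
ft_force: [0.2, 0.1, -1.0]
finger_gap: 0.194
```

>>> send_rows --motion '[{"offset": [2.1, 0.4, 0], "yaw": 7.6, "claw": 0}, {"offset": [2.1, 0.2, 0], "yaw": 7.6, "claw": 0}, {"offset": [2.1, -0.1, 0], "yaw": 7.6, "claw": 0}, {"offset": [2.1, -0.4, 0], "yaw": 7.5, "claw": 0}, {"offset": [2, -0.7, 0], "yaw": 7.6, "claw": 0}]'

```text
time_s: 15.7
tool_pos: [0.5377, 0.1004, 0.1347]
ee_rot: [[0.912, 0.409, 0.003], [0.409, -0.912, 0.0], [0.002, 0.001, -1.0]]
ft_force: [1.0, -0.3, 0.3]
finger_gap: 0.187
```

>>> send_rows --motion '[{"offset": [1.9, -0.9, 0], "yaw": 7.5, "claw": 0}, {"offset": [1.8, -1.2, 0], "yaw": 7.6, "claw": 0}, {"offset": [1.6, -1.4, 0], "yaw": 7.5, "claw": 0}, {"offset": [1.4, -1.6, 0], "yaw": 7.6, "claw": 0}, {"offset": [0, 0, 2], "yaw": 0, "claw": 0}]'

```text
time_s: 16.2
tool_pos: [0.5958, 0.1679, 0.1171]
ee_rot: [[0.995, -0.1, 0.011], [-0.1, -0.995, 0.003], [0.011, -0.004, -1.0]]
ft_force: [-0.4, -0.3, -0.2]
finger_gap: 0.19
```

Run:
```python
from h import *
show(); snap('wrist','w11'); snap('top','t11')
X=np.array([631.8,246.7])+(-30)*np.array([.995,-.099])-88*np.array([.099,.995]); print(X)
plan([(X[0],X[1],110,-95.7,0),(X[0],X[1],28,-95.7,0,4)],vmax=36)
```

```text
t16.20 tcp [595.8 167.9 117.1] psi -95.76 gap 16.2mm F [-0.4 -0.3 -0.2] j1 0.16 j6 1.83
[593.238 162.11 ]
[{"offset": [0.39, 0.31, 0.23], "yaw": 0.0, "claw": 0}, {"offset": [-0.0, 0.0, 2.05], "yaw": 0.0, "claw": 0}, {"offset": [-0.0, 0.0, 2.05], "yaw": 0.0, "claw": 0}, {"offset": [-0.0, 0.0, 2.05], "yaw": 0.0, "claw": 0}, {"offset": [-0.0, 0.0, 2.05], "yaw": 0.0, "claw": 0}]
```

View pics/w11.png

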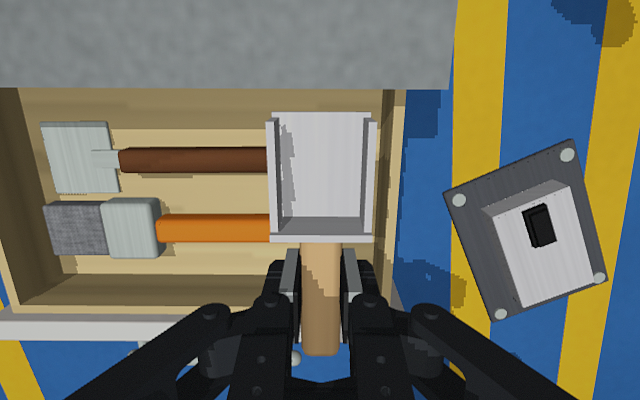

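Run:
```python
from h import *
np.set_printoptions(precision=1,suppress=True)
show()
d=load('w11')
P=lambda u,v,z:px2w(d,u,v,z)[:2]*1000
def D(p): q=p-np.array([631.8,246.7]); return np.array([q@[.995,-.099],q@[.099,.995]])
print('turner end vis',D(P(265,160,.038)),'brush',D(P(268,228,.04)))
print('right wall inner top',D(P(389,92,.063)),'left wall inner top',D(P(20,92,.063)),'roof',D(P(200,88,.085)),D(P(18,305,.063)))
p,psi,_=cur(); print(D(p[:2]))
```

```text
t16.30 tcp [589.7 165.6 112.3] psi -95.66 gap 15.7mm F [-1.6 -0.6 -0.8] j1 0.16 j6 1.83
turner end vis [  5.1 -45.5] brush [-41.5 -45.6]
right wall inner top [  47.7 -118.3] left wall inner top [47.7 81.1] roof [ 50.  -23.8] [-86.7 117.6]
[-33.9 -84.9]
```

>>> send_rows --motion '[{"offset": [0.3, 0.3, 0], "yaw": 0, "claw": 0}, {"offset": [0, 0, 2.2], "yaw": 0, "claw": 0}, {"offset": [0, 0, 2.2], "yaw": 0, "claw": 0}, {"offset": [0, 0, 2], "yaw": 0, "claw": 0}, {"offset": [0, 0, 1], "yaw": 0, "claw": 0}]'

```text
time_s: 16.8
tool_pos: [0.5932, 0.1612, 0.039]
ee_rot: [[0.995, -0.1, -0.001], [-0.1, -0.995, -0.0], [-0.001, 0.0, -1.0]]
ft_force: [-0.9, -0.2, 0.4]
finger_gap: 0.191
```

Run:
```python
from h import *
show(); snap('wrist','w12')
```

```text
t16.80 tcp [593.2 161.2  39. ] psi -95.75 gap 16.2mm F [-0.9 -0.2  0.4] j1 0.15 j6 1.82
```

View pics/w12.png

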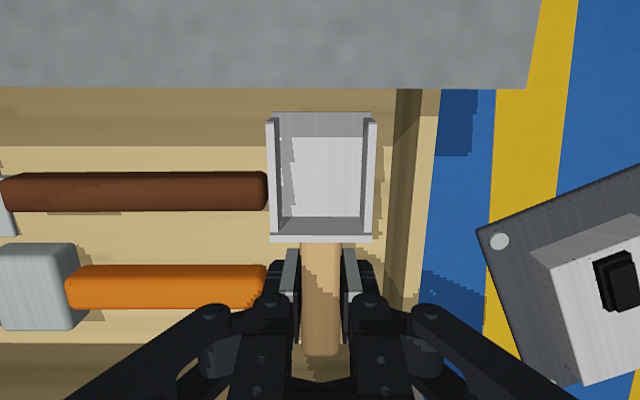

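>>> send_rows --motion '[{"offset": [0, 0.2, 0], "yaw": 0, "claw": 0}, {"offset": [0, 0, 0.7], "yaw": 0, "claw": 0}, {"offset": [0, 0, 0.3], "yaw": 0, "claw": 0}, {"offset": [0, 0, 0], "yaw": 0, "claw": 2.4}, {"offset": [0, 0, 0], "yaw": 0, "claw": 2.4}]'

```text
time_s: 17.35
tool_pos: [0.5938, 0.16, 0.0297]
ee_rot: [[0.995, -0.1, 0.001], [-0.1, -0.995, 0.0], [0.001, -0.0, -1.0]]
ft_force: [0.4, -0.1, -0.1]
finger_gap: 0.28
```

>>> send_rows --motion '[{"offset": [0, 0, -1], "yaw": 0, "claw": 2.4}, {"offset": [0, 0, -4], "yaw": 0, "claw": 2.4}, {"offset": [0, 0, -4], "yaw": 0, "claw": 2.4}, {"offset": [-3, 0, -1], "yaw": 0, "claw": 2.4}, {"offset": [-4, 0, 0], "yaw": 0, "claw": 2.4}]'

```text
time_s: 17.85
tool_pos: [0.5272, 0.1674, 0.1331]
ee_rot: [[0.995, -0.101, 0.009], [-0.101, -0.995, 0.002], [0.009, -0.003, -1.0]]
ft_force: [-1.3, 0.9, -0.7]
finger_gap: 0.28
```

Run:
```python
from h import *
show(); snap('wrist','w13')
```

```text
t17.85 tcp [527.2 167.4 133.1] psi -95.77 gap 23.8mm F [-1.3  0.9 -0.7] j1 0.18 j6 1.85
```

View pics/w13.png

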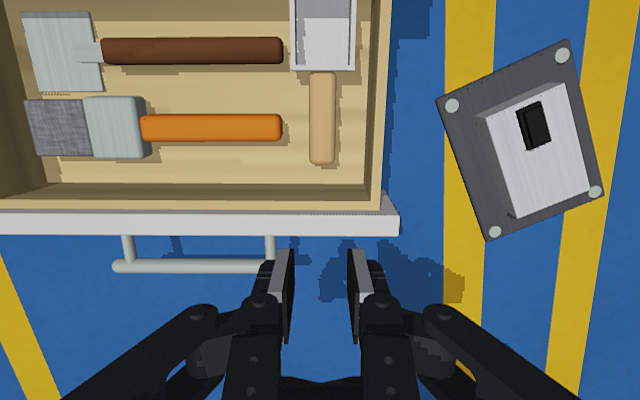

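Run:
```python
from h import *
plan([(455,264,120,-95.7,0),(455,264,34,-95.7,0,4)],vmax=40)
```

```text
[{"offset": [-2.31, -3.01, 0.36], "yaw": 0.0, "claw": 0}, {"offset": [-2.32, -3.0, 0.36], "yaw": 0.0, "claw": 0}, {"offset": [-2.31, -3.01, 0.36], "yaw": 0.0, "claw": 0}, {"offset": [-0.0, 0.0, 2.15], "yaw": 0.0, "claw": 0}, {"offset": [-0.0, 0.0, 2.15], "yaw": 0.0, "claw": 0}]
[{"offset": [-0.0, 0.0, 2.15], "yaw": 0.0, "claw": 0}, {"offset": [-0.0, 0.0, 2.15], "yaw": 0.0, "claw": 0}, {"offset": [0, 0, 0], "yaw": 0, "claw": 0}, {"offset": [0, 0, 0], "yaw": 0, "claw": 0}, {"offset": [0, 0, 0], "yaw": 0, "claw": 0}]
```

>>> send_rows --motion '[{"offset": [-2.3, -3, 0.2], "yaw": 0, "claw": 0}, {"offset": [-2.3, -3, 0.2], "yaw": 0, "claw": 0}, {"offset": [-2.1, -3, 0.2], "yaw": 0, "claw": 0}, {"offset": [0, 0, 2.2], "yaw": 0, "claw": 0}, {"offset": [0, 0, 2.2], "yaw": 0, "claw": 0}]'

```text
time_s: 18.4
tool_pos: [0.4663, 0.2648, 0.0805]
ee_rot: [[0.995, -0.097, 0.003], [-0.097, -0.995, 0.001], [0.003, -0.002, -1.0]]
ft_force: [0.2, -0.9, -0.6]
finger_gap: -0.0
```

>>> send_rows --motion '[{"offset": [0, 0, 2.2], "yaw": 0, "claw": 0}, {"offset": [0, 0, 2.2], "yaw": 0, "claw": 0}, {"offset": [0, 0, 0], "yaw": 0, "claw": 0}, {"offset": [1, 0, 0], "yaw": 0, "claw": 0}, {"offset": [1, 0, 0], "yaw": 0, "claw": 0}]'

```text
time_s: 18.9
tool_pos: [0.4868, 0.2613, 0.0364]
ee_rot: [[0.995, -0.099, 0.001], [-0.099, -0.995, 0.0], [0.001, -0.0, -1.0]]
ft_force: [-1.7, 0.3, -0.4]
finger_gap: -0.004
```

>>> send_rows --motion '[{"offset": [2, 0, 0], "yaw": 0, "claw": 0}, {"offset": [2, 0, 0], "yaw": 0, "claw": 0}, {"offset": [2, 0, 0], "yaw": 0, "claw": 0}, {"offset": [2, 0, 0], "yaw": 0, "claw": 0}, {"offset": [2, 0, 0], "yaw": 0, "claw": 0}]'

```text
time_s: 19.4
tool_pos: [0.5875, 0.2507, 0.0367]
ee_rot: [[0.995, -0.1, 0.001], [-0.1, -0.995, 0.0], [0.001, -0.0, -1.0]]
ft_force: [-1.9, -1.1, -0.1]
finger_gap: 0.002
```

>>> send_rows --motion '[{"offset": [1, 0, 0], "yaw": 0, "claw": 0}, {"offset": [0.5, 0, 0], "yaw": 0, "claw": 0}, {"offset": [0.5, 0, 0], "yaw": 0, "claw": 0}, {"offset": [0.4, 0, 0], "yaw": 0, "claw": 0}, {"offset": [0, 0, 0], "yaw": 0, "claw": 0}]'

```text
time_s: 19.9
tool_pos: [0.6099, 0.2489, 0.0356]
ee_rot: [[0.995, -0.099, 0.001], [-0.099, -0.995, 0.0], [0.001, -0.0, -1.0]]
ft_force: [0.8, -0.6, 0.2]
finger_gap: 0.003
```

>>> send_rows --motion '[{"offset": [0.3, 0, 0], "yaw": 0, "claw": 0}, {"offset": [0.2, 0, 0], "yaw": 0, "claw": 0}, {"offset": [0.2, 0, 0], "yaw": 0, "claw": 0}, {"offset": [0.1, 0, 0], "yaw": 0, "claw": 0}, {"offset": [0, 0, 0], "yaw": 0, "claw": 0}]'

```text
time_s: 20.4
tool_pos: [0.6154, 0.2483, 0.0353]
ee_rot: [[0.995, -0.1, -0.004], [-0.1, -0.995, 0.0], [-0.004, 0.0, -1.0]]
ft_force: [-5.6, 1.0, 3.6]
finger_gap: -0.004
```

Run:
```python
from h import *
show(); snap('wrist','w14')
```

```text
t20.40 tcp [615.4 248.3  35.3] psi -95.72 gap -0.3mm F [-5.6  1.   3.6] j1 0.28 j6 1.95
```

View pics/w14.png

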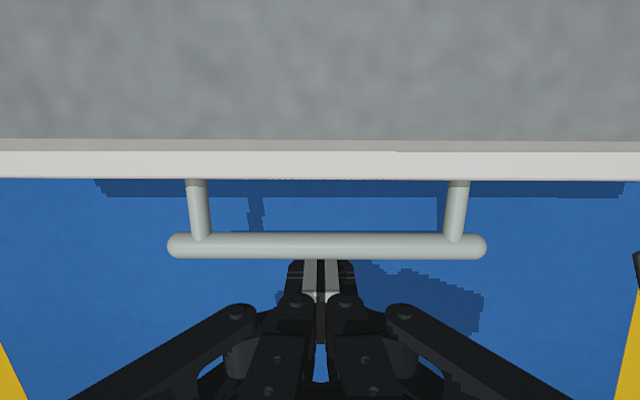

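Force −5.6 N and the panel flush against the roof: the drawer is at its stop. Another slight push to confirm.

>>> send_rows --motion '[{"offset": [0.2, 0, 0], "yaw": 0, "claw": 0}, {"offset": [0, 0, 0], "yaw": 0, "claw": 0}, {"offset": [-1.5, 0, 0], "yaw": 0, "claw": 0}, {"offset": [-2, 0, -2], "yaw": 0, "claw": 2}, {"offset": [-2, 0, -5], "yaw": 0, "claw": 6}]'

```text
time_s: 20.95
tool_pos: [0.563, 0.2521, 0.0982]
ee_rot: [[0.995, -0.1, -0.008], [-0.1, -0.995, -0.003], [-0.008, 0.004, -1.0]]
ft_force: [1.3, 0.6, -0.2]
finger_gap: 0.328
```

Run:
```python
from h import *
show(); 
d=load('w14'); P=lambda u,v,z:px2w(d,u,v,z)[:2]*1000
print(P(320,179,.072),P(320,152,.072),P(320,140,.085),P(320,235,.0525))
snap('top','t14')
```

```text
t20.95 tcp [563.  252.1  98.2] psi -95.73 gap 27.8mm F [ 1.3  0.6 -0.2] j1 0.31 j6 1.98
[667.46106986 243.80608082] [675.93756997 242.96536763] [681.75152327 242.39465082] [639.38736051 246.58159647]
```

View pics/t14.png

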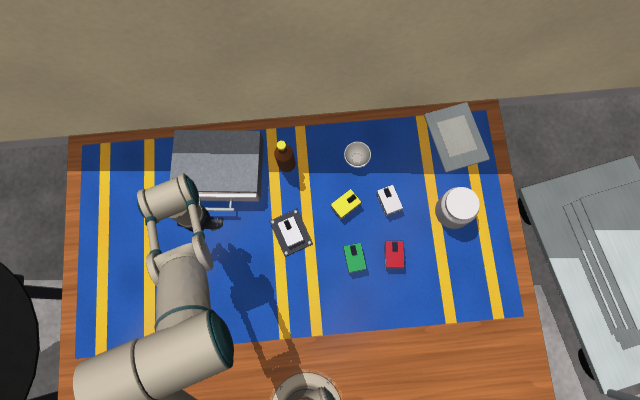

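Run:
```python
from h import *
show()
plan([(395,-196,150,-83.6,8.5)],vmax=45)
```

```text
t21.00 tcp [565.2 254.4 108.6] psi -95.67 gap 35.6mm F [-1.2  0.2  4.1] j1 0.31 j6 1.98
[{"offset": [-1.13, 4.23, -0.38], "yaw": -1.1, "claw": 8.5}, {"offset": [-1.22, 4.2, -0.38], "yaw": -1.1, "claw": 8.5}, {"offset": [-1.3, 4.18, -0.38], "yaw": -1.1, "claw": 8.5}, {"offset": [-1.38, 4.16, -0.37], "yaw": -1.1, "claw": 8.5}, {"offset": [-1.45, 4.13, -0.38], "yaw": -1.1, "claw": 8.5}]
[{"offset": [-1.53, 4.1, -0.37], "yaw": -1.1, "claw": 8.5}, {"offset": [-1.61, 4.07, -0.38], "yaw": -1.1, "claw": 8.5}, {"offset": [-1.69, 4.03, -0.37], "yaw": -1.1, "claw": 8.5}, {"offset": [-1.77, 4.0, -0.38], "yaw": -1.1, "claw": 8.5}, {"offset": [-1.85, 3.97, -0.37], "yaw": -1.1, "claw": 8.5}]
[{"offset": [-1.92, 3.93, -0.38], "yaw": -1.1, "claw": 8.5}, {"offset": [0, 0, 0], "yaw": 0, "claw": 8.5}, {"offset": [0, 0, 0], "yaw": 0, "claw": 8.5}, {"offset": [0, 0, 0], "yaw": 0, "claw": 8.5}, {"offset": [0, 0, 0], "yaw": 0, "claw": 8.5}]
```

>>> send_rows --motion '[{"offset": [-1.1, 4.2, -0.4], "yaw": -1.1, "claw": 8.5}, {"offset": [-1.2, 4.2, -0.4], "yaw": -1.1, "claw": 8.5}, {"offset": [-1.3, 4.2, -0.4], "yaw": -1.1, "claw": 8.5}, {"offset": [-1.4, 4.2, -0.4], "yaw": -1.1, "claw": 8.5}, {"offset": [-1.4, 4.1, -0.4], "yaw": -1.1, "claw": 8.5}]'

```text
time_s: 21.5
tool_pos: [0.4895, 0.0467, 0.1222]
ee_rot: [[1.0, -0.002, 0.003], [-0.002, -1.0, -0.001], [0.003, 0.001, -1.0]]
ft_force: [0.5, -0.0, 0.2]
finger_gap: 0.995
```

>>> send_rows --motion '[{"offset": [-1.5, 4.1, -0.3], "yaw": -1.1, "claw": 8.5}, {"offset": [-1.6, 4.1, -0.4], "yaw": -1.1, "claw": 8.5}, {"offset": [-1.7, 4, -0.3], "yaw": -1.1, "claw": 8.5}, {"offset": [-1.8, 4, -0.4], "yaw": -1.1, "claw": 8.5}, {"offset": [-1.9, 4, -0.4], "yaw": -1.1, "claw": 8.5}]'

```text
time_s: 22.0
tool_pos: [0.4114, -0.1587, 0.1403]
ee_rot: [[0.996, 0.093, 0.003], [0.093, -0.996, -0.002], [0.002, 0.002, -1.0]]
ft_force: [0.1, -0.3, -0.4]
finger_gap: 0.999
```

>>> send_rows --motion '[{"offset": [-1.9, 3.9, -0.4], "yaw": -1.1, "claw": 8.5}, {"offset": [0, 0, 0], "yaw": 0, "claw": 8.5}, {"offset": [0, 0, 0], "yaw": 0, "claw": 8.5}, {"offset": [0, 0, 0], "yaw": 0, "claw": 8.5}, {"offset": [0, 0, 0], "yaw": 0, "claw": 8.5}]'

```text
time_s: 22.5
tool_pos: [0.3964, -0.196, 0.1436]
ee_rot: [[0.994, 0.113, 0.0], [0.113, -0.994, 0.0], [0.0, -0.0, -1.0]]
ft_force: [0.6, -0.1, -0.3]
finger_gap: 0.994
```

Run:
```python
from h import *
show(); snap('wrist','w15')
```

```text
t22.50 tcp [ 396.4 -196.   143.6] psi -83.51 gap 84.5mm F [ 0.6 -0.1 -0.3] j1 -0.62 j6 0.84
```

View pics/w15.png

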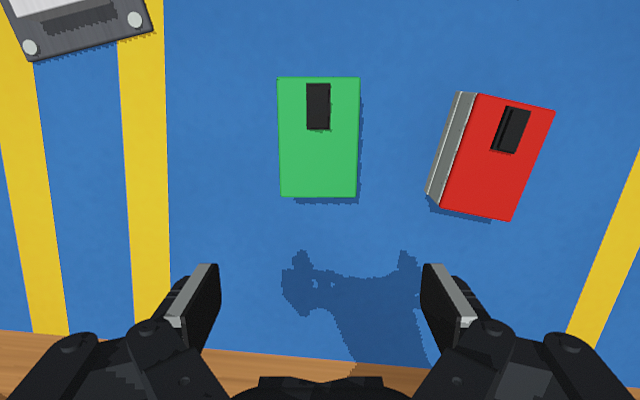

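```bash
cat >> h.py <<'E'
def tinplan(name,color,roi,z=.044,zg=4,scale=2,claw=8.5,above=70):
    d=load(name); r=rectfit(d,color,roi,z,scale); np.set_printoptions(precision=2,suppress=True); print(color,*r)
    p,psi,_=cur(); c=r[0]; a=np.radians(psi); xv=np.array([-np.sin(a),np.cos(a)]); yv=np.array([np.cos(a),np.sin(a)])
    print('offset tool x,y mm',(c-p[:2])@xv,(c-p[:2])@yv,'yaw', -((r[2]-90-psi+180)%360-180))
    plan([(c[0],c[1],above,r[2]-90,claw,3),(c[0],c[1],zg,r[2]-90,claw,4)])
E
python3 - <<'E'
from h import *
tinplan('w15','green',(260,60,380,220))
r=rectfit(load('w15'),'red',(420,80,580,240),.044,2);print(*r)
E
```

```text
green [ 437.92 -189.23] (82.81189727783203, 55.15857696533203) 6.29640531539917 [ 461.05 -186.61] 23.28398355800294 6.478173344745511
offset tool x,y mm 42.01296800345045 -1.9998521370478084 yaw 0.21156054693611281
[{"offset": [1.4, -0.07, 2.45], "yaw": 0.1, "claw": 8.5}, {"offset": [1.4, -0.07, 2.45], "yaw": 0.1, "claw": 8.5}, {"offset": [1.4, -0.07, 2.46], "yaw": 0.0, "claw": 8.5}, {"offset": [0.0, 0.0, 1.65], "yaw": 0.0, "claw": 8.5}, {"offset": [0.0, 0.0, 1.65], "yaw": 0.0, "claw": 8.5}]
[{"offset": [0.0, 0.0, 1.65], "yaw": 0.0, "claw": 8.5}, {"offset": [0.0, 0.0, 1.65], "yaw": 0.0, "claw": 8.5}, {"offset": [0, 0, 0], "yaw": 0, "claw": 8.5}, {"offset": [0, 0, 0], "yaw": 0, "claw": 8.5}, {"offset": [0, 0, 0], "yaw": 0, "claw": 8.5}]
[ 437.43 -314.09] (83.04459381103516, 56.301170349121094) -5.733734130859375 [ 460.53 -315.56] 23.141906555264825 -3.659076652456648
```

>>> send_rows --motion '[{"offset": [1.4, -0.1, 2.5], "yaw": 0.2, "claw": 8.5}, {"offset": [1.4, -0.1, 2.5], "yaw": 0, "claw": 8.5}, {"offset": [1.4, 0, 2.4], "yaw": 0, "claw": 8.5}, {"offset": [0, 0, 1.7], "yaw": 0, "claw": 8.5}, {"offset": [0, 0, 1.7], "yaw": 0, "claw": 8.5}]'

```text
time_s: 23.05
tool_pos: [0.4383, -0.1893, 0.0346]
ee_rot: [[0.994, 0.111, -0.0], [0.111, -0.994, 0.0], [-0.0, -0.0, -1.0]]
ft_force: [0.9, 0.6, -0.2]
finger_gap: 0.998
```

>>> send_rows --motion '[{"offset": [0, 0, 1.6], "yaw": 0, "claw": 8.5}, {"offset": [0, 0, 1.6], "yaw": 0, "claw": 8.5}, {"offset": [0, 0, 0], "yaw": 0, "claw": 4.5}, {"offset": [0, 0, 0], "yaw": 0, "claw": 4.5}, {"offset": [0, 0, 0], "yaw": 0, "claw": 4.5}]'

```text
time_s: 23.55
tool_pos: [0.4383, -0.1904, 0.0045]
ee_rot: [[0.994, 0.109, 0.001], [0.109, -0.994, -0.001], [0.001, 0.001, -1.0]]
ft_force: [-0.6, -0.9, -2.4]
finger_gap: 0.644
```

>>> send_rows --motion '[{"offset": [0, 0, 0], "yaw": 0, "claw": 4.5}, {"offset": [0, 0, -2], "yaw": 0, "claw": 4.5}, {"offset": [0, 0, -4], "yaw": 0, "claw": 4.5}, {"offset": [0, 0, -4], "yaw": 0, "claw": 4.5}, {"offset": [0, 0, 0], "yaw": 0, "claw": 4.5}]'

```text
time_s: 24.05
tool_pos: [0.4413, -0.1928, 0.109]
ee_rot: [[0.994, 0.108, 0.011], [0.108, -0.994, -0.007], [0.01, 0.008, -1.0]]
ft_force: [1.0, -0.6, -1.4]
finger_gap: 0.651
```

Run:
```python
from h import *
show(); snap('wrist','w16')
```

```text
t24.05 tcp [ 441.3 -192.8  109. ] psi -83.81 gap 55.4mm F [ 1.  -0.6 -1.4] j1 -0.56 j6 0.91
```

View pics/w16.png

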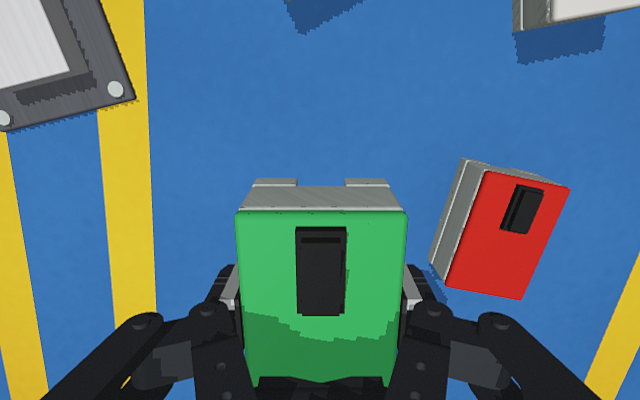

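Run:
```python
from h import *
plan([(444,-27,120,-70.6,4.5)],vmax=38)
```

```text
[{"offset": [0.44, -3.27, -0.27], "yaw": -2.6, "claw": 4.5}, {"offset": [0.59, -3.24, -0.27], "yaw": -2.7, "claw": 4.5}, {"offset": [0.75, -3.21, -0.27], "yaw": -2.6, "claw": 4.5}, {"offset": [0.89, -3.18, -0.26], "yaw": -2.7, "claw": 4.5}, {"offset": [1.04, -3.13, -0.27], "yaw": -2.6, "claw": 4.5}]
```

>>> send_rows --motion '[{"offset": [0.4, -3.3, -0.2], "yaw": -2.6, "claw": 4.5}, {"offset": [0.6, -3.2, -0.2], "yaw": -2.7, "claw": 4.5}, {"offset": [0.8, -3.2, -0.2], "yaw": -2.6, "claw": 4.5}, {"offset": [0.9, -3.2, -0.2], "yaw": -2.7, "claw": 4.5}, {"offset": [1, -3.1, -0.2], "yaw": -2.6, "claw": 4.5}]' --squeeze 80

```text
time_s: 24.6
tool_pos: [0.4406, -0.0245, 0.1125]
ee_rot: [[0.943, 0.333, -0.003], [0.333, -0.943, 0.001], [-0.002, -0.002, -1.0]]
ft_force: [-0.2, 0.7, -2.7]
finger_gap: 0.645
```

>>> send_rows --motion '[{"offset": [0, 0, 0], "yaw": 0, "claw": 4.5}, {"offset": [0, 0, 0], "yaw": 0, "claw": 4.5}, {"offset": [0, 0, 0], "yaw": 0, "claw": 4.5}, {"offset": [0, 0, 0], "yaw": 0, "claw": 4.5}, {"offset": [0, 0, 0], "yaw": 0, "claw": 4.5}]'

```text
time_s: 25.1
tool_pos: [0.442, -0.0269, 0.1135]
ee_rot: [[0.944, 0.33, -0.0], [0.33, -0.944, -0.0], [-0.0, -0.0, -1.0]]
ft_force: [0.5, 0.1, -2.2]
finger_gap: 0.64
```

Run:
```python
from h import *
show(); snap('wrist','w17')
```

```text
t25.10 tcp [442.  -26.9 113.5] psi -70.71 gap 54.4mm F [ 0.5  0.1 -2.2] j1 -0.22 j6 1.02
```

View pics/w17.png

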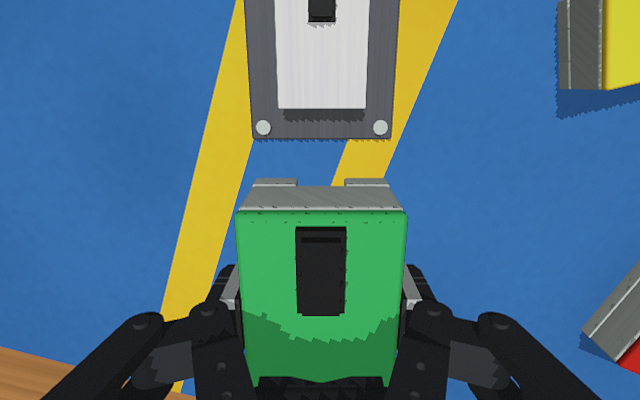

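```bash
cat >> h.py <<'E'
def toolxy(d,u,v,z,p,psi):
    w=px2w(d,u,v,z)[:2]*1000-p[:2]; a=np.radians(psi)
    return np.array([w@[-np.sin(a),np.cos(a)],w@[np.cos(a),np.sin(a)]])
E
python3 - <<'E'
from h import *
np.set_printoptions(precision=2,suppress=True)
d=load('w17'); p,psi,_=cur(); im=np.array(d['pixels'])
cv2.imwrite('pics/w17c.png',cv2.resize(im[0:330,220:420],None,fx=2.4,fy=2.4,interpolation=cv2.INTER_CUBIC)[:600*2][:792])
T=lambda u,v,z:toolxy(d,u,v,z,p,psi)
print('near corners',T(278,108,.026),T(366.5,108.5,.026))
# pad edges per row
g=cv2.cvtColor(im,cv2.COLOR_BGR2GRAY).astype(float)
for v in [30,50,70,90]:
    r=g[v]; m=np.where(r[255:390]>170)[0]+255; print(v,m.min(),m.max(),T(m.min()-.5,v,.026),T(m.max()+.5,v,.026))
for v in [4,8,12]:
    r=g[v]; m=np.where(r[295:350]<70)[0]+295; print('key',v,m.min(),m.max(),T(m.min()-.5,v,.034),T(m.max()+.5,v,.034))
z0=p[2]/1000-.004
print('tin front lid corners',T(237,212,z0+.044),T(406,212,z0+.044),'key top',T(301,239,z0+.052),T(342,239,z0+.052))
E
```

```text
near corners [ 64.34 -27.15] [64.09 29.24]
30 276 367 [109.58 -26.97] [109.65  27.88]
50 276 367 [ 98.54 -27.4 ] [98.61 28.37]
70 277 366 [ 87.12 -27.23] [87.19 28.25]
90 278 365 [ 75.32 -27.06] [75.38 28.13]
key 4 309 334 [121.98  -6.94] [122.     7.71]
key 8 308 334 [119.96  -7.52] [119.98   7.74]
key 12 309 334 [117.94  -6.98] [117.96   7.77]
tin front lid corners [ 42.54 -26.32] [42.58 26.4 ] key top [37.1  -6.05] [37.11  6.06]
```

View pics/w17c.png

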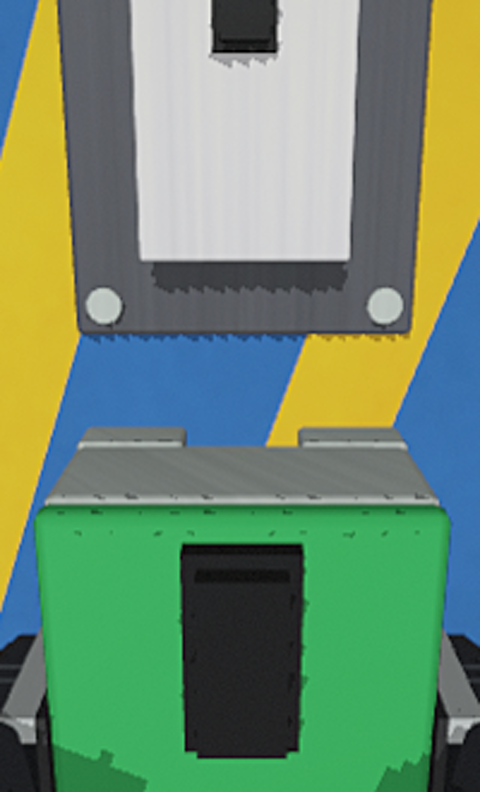

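>>> send_rows --motion '[{"offset": [2.1, 0, 0], "yaw": 0, "claw": 4.5}, {"offset": [2.1, 0, 0], "yaw": 0, "claw": 4.5}, {"offset": [2.1, 0.1, 0], "yaw": 0, "claw": 4.5}, {"offset": [2.1, 0, 0], "yaw": 0, "claw": 4.5}, {"offset": [2.1, 0, 0], "yaw": 0, "claw": 4.5}]'

```text
time_s: 25.65
tool_pos: [0.5423, 0.0075, 0.1136]
ee_rot: [[0.944, 0.331, -0.0], [0.331, -0.944, -0.0], [-0.0, -0.0, -1.0]]
ft_force: [0.6, -0.7, -2.2]
finger_gap: 0.646
```

>>> send_rows --motion '[{"offset": [0, 0, 2], "yaw": 0, "claw": 4.5}, {"offset": [0, 0, 2], "yaw": 0, "claw": 4.5}, {"offset": [0, 0, 2], "yaw": 0, "claw": 4.5}, {"offset": [0, 0, 1], "yaw": 0, "claw": 4.5}, {"offset": [0, 0, 0], "yaw": 0, "claw": 4.5}]'

```text
time_s: 26.15
tool_pos: [0.5403, 0.0076, 0.0423]
ee_rot: [[0.944, 0.331, -0.003], [0.331, -0.944, 0.0], [-0.003, -0.002, -1.0]]
ft_force: [-0.8, 0.4, -1.9]
finger_gap: 0.646
```

Run:
```python
from h import *
show(); snap('wrist','w18'); d=snap('scene','s18')
im=np.array(d['pixels']); cv2.imwrite('pics/s18c.png',cv2.resize(im[120:240,270:430],None,fx=4.5,fy=4.5,interpolation=cv2.INTER_CUBIC))
```

```text
t26.15 tcp [540.3   7.6  42.3] psi -70.66 gap 54.9mm F [-0.8  0.4 -1.9] j1 -0.11 j6 1.12
```

View pics/w18.png

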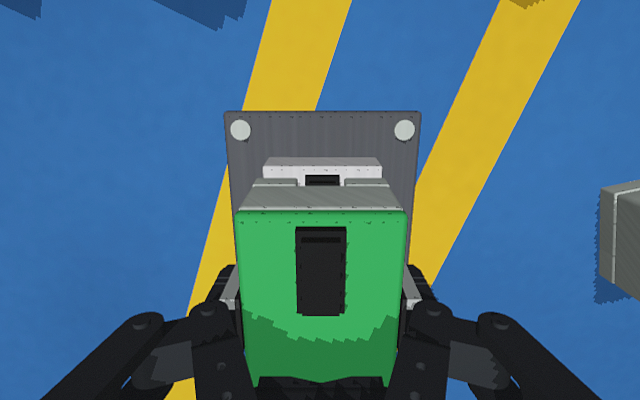

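View pics/s18c.png

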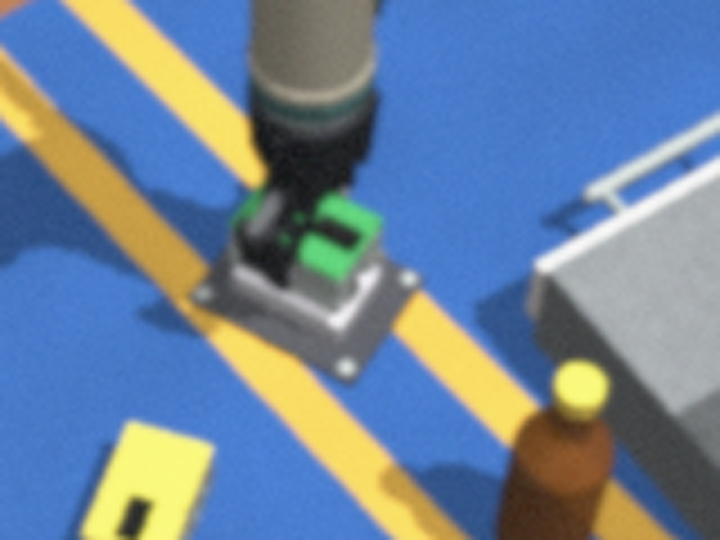

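Run:
```python
from h import *
np.set_printoptions(precision=2,suppress=True)
d=load('w18'); p,psi,_=cur(); T=lambda u,v,z:toolxy(d,u,v,z,p,psi)
print('pad front top',T(263,165,.026),T(381,165,.026),'key front',T(305,176,.034),T(339,176,.034))
zb=p[2]/1000-.0045
print('tin bottom front',T(253,179,zb),T(389,179,zb),'notch',T(298,180,zb),T(346,180,zb))
print('tin lid front',T(237,211,zb+.044),T(406,211,zb+.044), 'lid/base plate circles', T(240,130,.006),T(404,130,.006))
```

```text
pad front top [ 42.59 -27.48] [42.65 27.09] key front [39.54 -7.76] [39.56  7.32]
tin bottom front [ 39.73 -29.8 ] [39.79 28.45] notch [ 39.3  -10.54] [39.33 10.04]
tin lid front [ 41.99 -26.58] [42.05 25.37] lid/base plate circles [ 55.85 -41.51] [55.94 41.22]
```

>>> send_rows --motion '[{"offset": [0.1, 0, 0.4], "yaw": 0, "claw": 4.5}, {"offset": [0, 0, 0.3], "yaw": 0, "claw": 4.5}, {"offset": [0, 0, 0.3], "yaw": 0, "claw": 4.5}, {"offset": [0, 0, 0.2], "yaw": 0, "claw": 4.5}, {"offset": [0, 0, 0], "yaw": 0, "claw": 4.5}]'

```text
time_s: 26.75
tool_pos: [0.5421, 0.0083, 0.0315]
ee_rot: [[0.943, 0.332, -0.001], [0.332, -0.943, 0.0], [-0.0, -0.0, -1.0]]
ft_force: [-0.2, 0.4, -1.3]
finger_gap: 0.649
```

>>> send_rows --motion '[{"offset": [0, 0, 0.1], "yaw": 0, "claw": 4.5}, {"offset": [0, 0, 0.1], "yaw": 0, "claw": 4.5}, {"offset": [0, 0, 0], "yaw": 0, "claw": 4.5}, {"offset": [0, 0, 0], "yaw": 0, "claw": 4.5}, {"offset": [0, 0, 0], "yaw": 0, "claw": 4.5}]'

```text
time_s: 27.25
tool_pos: [0.5426, 0.0082, 0.0302]
ee_rot: [[0.943, 0.332, 0.001], [0.332, -0.943, 0.0], [0.001, 0.0, -1.0]]
ft_force: [-2.0, 1.0, 5.1]
finger_gap: 0.649
```

Contact at the expected height (seated). Release.

>>> send_rows --motion '[{"offset": [0, 0, 0], "yaw": 0, "claw": 8}, {"offset": [0, 0, 0], "yaw": 0, "claw": 8}, {"offset": [0, 0, 0], "yaw": 0, "claw": 8}, {"offset": [0, 0, -2], "yaw": 0, "claw": 8}, {"offset": [0, 0, -4], "yaw": 0, "claw": 8}]'

```text
time_s: 27.75
tool_pos: [0.5398, 0.0084, 0.0874]
ee_rot: [[0.943, 0.332, -0.008], [0.332, -0.943, 0.001], [-0.007, -0.003, -1.0]]
ft_force: [0.6, -0.7, 0.8]
finger_gap: 0.938
```

Run:
```python
from h import *
show(); snap('wrist','w19')
plan([(542,8,110,-70.6,8),(400,-310,150,-95.5,8.5)])
```

```text
t27.75 tcp [539.8   8.4  87.4] psi -70.62 gap 79.7mm F [ 0.6 -0.7  0.8] j1 -0.11 j6 1.12
[{"offset": [-0.32, -0.12, -1.46], "yaw": -0.0, "claw": 8}, {"offset": [-2.99, 3.16, -0.5], "yaw": 3.1, "claw": 8.5}, {"offset": [-2.82, 3.32, -0.5], "yaw": 3.1, "claw": 8.5}, {"offset": [-2.64, 3.46, -0.5], "yaw": 3.1, "claw": 8.5}, {"offset": [-2.44, 3.6, -0.5], "yaw": 3.1, "claw": 8.5}]
[{"offset": [-2.25, 3.73, -0.5], "yaw": 3.1, "claw": 8.5}, {"offset": [-2.04, 3.85, -0.5], "yaw": 3.1, "claw": 8.5}, {"offset": [-1.83, 3.95, -0.5], "yaw": 3.1, "claw": 8.5}, {"offset": [-1.61, 4.04, -0.5], "yaw": 3.2, "claw": 8.5}, {"offset": [0, 0, 0], "yaw": 0, "claw": 8.5}]
```

View pics/w19.png

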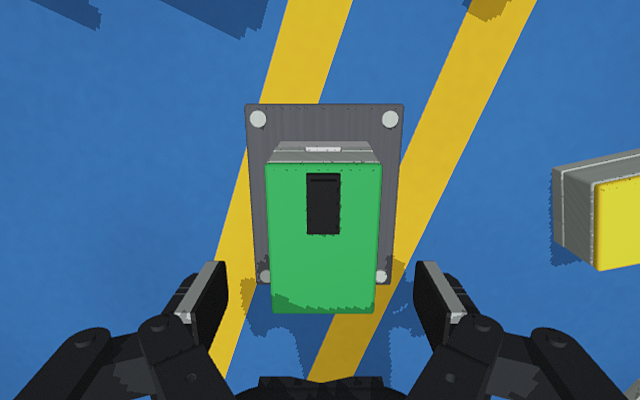

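>>> send_rows --motion '[{"offset": [0, 0, -2], "yaw": 0, "claw": 8}, {"offset": [-3, 3.2, -0.5], "yaw": 3.1, "claw": 8.5}, {"offset": [-2.8, 3.3, -0.5], "yaw": 3.1, "claw": 8.5}, {"offset": [-2.6, 3.5, -0.5], "yaw": 3.1, "claw": 8.5}, {"offset": [-2.4, 3.6, -0.5], "yaw": 3.1, "claw": 8.5}]'

```text
time_s: 28.3
tool_pos: [0.4719, -0.1524, 0.1299]
ee_rot: [[0.993, 0.12, 0.001], [0.12, -0.993, -0.0], [0.001, 0.0, -1.0]]
ft_force: [0.0, 0.4, 1.2]
finger_gap: 0.996
```

>>> send_rows --motion '[{"offset": [-2.3, 3.7, -0.5], "yaw": 3.1, "claw": 8.5}, {"offset": [-2, 3.9, -0.5], "yaw": 3.1, "claw": 8.5}, {"offset": [-1.8, 4, -0.5], "yaw": 3.1, "claw": 8.5}, {"offset": [-1.6, 4, -0.5], "yaw": 3.2, "claw": 8.5}, {"offset": [0, 0, 0], "yaw": 0, "claw": 8.5}]'

```text
time_s: 28.8
tool_pos: [0.4007, -0.316, 0.1504]
ee_rot: [[0.995, -0.102, 0.001], [-0.102, -0.995, -0.005], [0.002, 0.005, -1.0]]
ft_force: [0.8, -0.2, 0.7]
finger_gap: 0.993
```

>>> send_rows --motion '[{"offset": [0, 0, 0], "yaw": 0, "claw": 8.5}, {"offset": [0, 0, 0], "yaw": 0, "claw": 8.5}, {"offset": [0, 0, 0], "yaw": 0, "claw": 8.5}, {"offset": [0, 0, 0], "yaw": 0, "claw": 8.5}, {"offset": [0, 0, 0], "yaw": 0, "claw": 8.5}]'

```text
time_s: 29.3
tool_pos: [0.4021, -0.3096, 0.1496]
ee_rot: [[0.996, -0.094, -0.0], [-0.094, -0.996, 0.0], [-0.0, -0.0, -1.0]]
ft_force: [0.1, 0.3, 0.9]
finger_gap: 0.999
```

Run:
```python
from h import *
show(); snap('wrist','w20'); tinplan('w20','red',(180,10,460,260))
```

```text
t29.30 tcp [ 402.1 -309.6  149.6] psi -95.42 gap 84.9mm F [0.1 0.3 0.9] j1 -0.79 j6 0.87
red [ 437.37 -315.42] (83.0073013305664, 55.281070709228516) -5.6710357666015625 [ 460.25 -317.63] 22.98797453100822 -5.517330118966031
offset tool x,y mm 35.65789035195344 2.254961952378318 yaw 0.2342343767011812
[{"offset": [1.19, 0.08, 2.66], "yaw": 0.1, "claw": 8.5}, {"offset": [1.19, 0.07, 2.65], "yaw": 0.1, "claw": 8.5}, {"offset": [1.19, 0.07, 2.66], "yaw": 0.0, "claw": 8.5}, {"offset": [-0.0, -0.0, 1.65], "yaw": 0.0, "claw": 8.5}, {"offset": [-0.0, -0.0, 1.65], "yaw": 0.0, "claw": 8.5}]
[{"offset": [-0.0, -0.0, 1.65], "yaw": 0.0, "claw": 8.5}, {"offset": [-0.0, -0.0, 1.65], "yaw": 0.0, "claw": 8.5}, {"offset": [0, 0, 0], "yaw": 0, "claw": 8.5}, {"offset": [0, 0, 0], "yaw": 0, "claw": 8.5}, {"offset": [0, 0, 0], "yaw": 0, "claw": 8.5}]
```

View pics/w20.png

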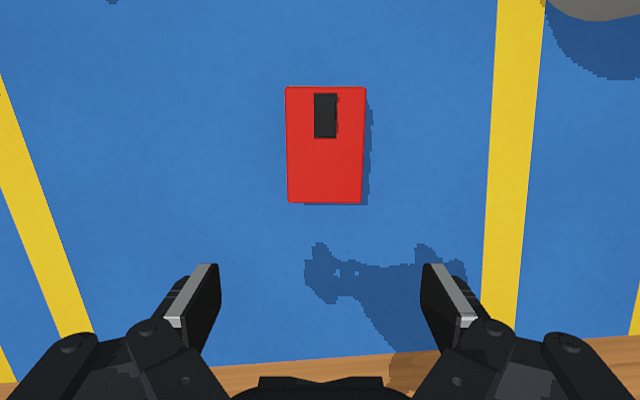

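>>> send_rows --motion '[{"offset": [1.2, 0.1, 2.7], "yaw": 0.2, "claw": 8.5}, {"offset": [1.2, 0.1, 2.7], "yaw": 0, "claw": 8.5}, {"offset": [1.2, 0, 2.6], "yaw": 0, "claw": 8.5}, {"offset": [0, 0, 1.7], "yaw": 0, "claw": 8.5}, {"offset": [0, 0, 1.7], "yaw": 0, "claw": 8.5}]'

```text
time_s: 29.85
tool_pos: [0.4378, -0.3156, 0.0346]
ee_rot: [[0.995, -0.099, -0.0], [-0.099, -0.995, 0.0], [-0.0, -0.0, -1.0]]
ft_force: [-0.3, 0.2, -0.4]
finger_gap: 0.991
```

>>> send_rows --motion '[{"offset": [0, 0, 1.6], "yaw": 0, "claw": 8.5}, {"offset": [0, 0, 1.5], "yaw": 0, "claw": 8.5}, {"offset": [0, 0, 0], "yaw": 0, "claw": 4.5}, {"offset": [0, 0, 0], "yaw": 0, "claw": 4.5}, {"offset": [0, 0, 0], "yaw": 0, "claw": 4.5}]'

```text
time_s: 30.35
tool_pos: [0.4381, -0.3166, 0.0057]
ee_rot: [[0.995, -0.099, 0.002], [-0.099, -0.995, -0.001], [0.002, 0.001, -1.0]]
ft_force: [-0.0, -0.9, -2.0]
finger_gap: 0.647
```

>>> send_rows --motion '[{"offset": [0, 0, 0], "yaw": 0, "claw": 4.5}, {"offset": [0, 0, -3], "yaw": 0, "claw": 4.5}, {"offset": [0, 0, -4], "yaw": 0, "claw": 4.5}, {"offset": [0, 0, -4], "yaw": 0, "claw": 4.5}, {"offset": [0, 0, -3], "yaw": 0, "claw": 4.5}]'

```text
time_s: 30.85
tool_pos: [0.4378, -0.3164, 0.1476]
ee_rot: [[0.995, -0.1, 0.002], [-0.1, -0.995, -0.002], [0.003, 0.002, -1.0]]
ft_force: [0.4, -0.5, -0.9]
finger_gap: 0.644
```

Run:
```python
from h import *
show()
plan([(444,-27,150,-70.6,4.5)],vmax=38)
```

```text
t30.85 tcp [ 437.8 -316.4  147.6] psi -95.71 gap 54.7mm F [ 0.4 -0.5 -0.9] j1 -0.75 j6 0.92
[{"offset": [-0.28, -3.61, -0.03], "yaw": -3.1, "claw": 4.5}, {"offset": [-0.09, -3.62, -0.03], "yaw": -3.1, "claw": 4.5}, {"offset": [0.11, -3.62, -0.03], "yaw": -3.2, "claw": 4.5}, {"offset": [0.31, -3.6, -0.03], "yaw": -3.1, "claw": 4.5}, {"offset": [0.5, -3.58, -0.03], "yaw": -3.2, "claw": 4.5}]
[{"offset": [0.7, -3.55, -0.03], "yaw": -3.1, "claw": 4.5}, {"offset": [0.9, -3.51, -0.03], "yaw": -3.2, "claw": 4.5}, {"offset": [1.09, -3.45, -0.03], "yaw": -3.1, "claw": 4.5}, {"offset": [0, 0, 0], "yaw": 0, "claw": 4.5}, {"offset": [0, 0, 0], "yaw": 0, "claw": 4.5}]
```

>>> send_rows --motion '[{"offset": [-0.3, -3.6, 0], "yaw": -3.1, "claw": 4.5}, {"offset": [-0.1, -3.6, 0], "yaw": -3.1, "claw": 4.5}, {"offset": [0.1, -3.6, 0], "yaw": -3.2, "claw": 4.5}, {"offset": [0.3, -3.6, 0], "yaw": -3.1, "claw": 4.5}, {"offset": [0.5, -3.6, 0], "yaw": -3.2, "claw": 4.5}]'

```text
time_s: 31.35
tool_pos: [0.4403, -0.134, 0.1452]
ee_rot: [[0.985, 0.175, 0.001], [0.175, -0.985, -0.0], [0.001, 0.0, -1.0]]
ft_force: [1.3, 0.4, -2.1]
finger_gap: 0.648
```

>>> send_rows --motion '[{"offset": [0.7, -3.6, 0], "yaw": -3.1, "claw": 4.5}, {"offset": [0.9, -3.5, 0], "yaw": -3.2, "claw": 4.5}, {"offset": [1.1, -3.4, 0], "yaw": -3.1, "claw": 4.5}, {"offset": [0, 0, 0], "yaw": 0, "claw": 4.5}, {"offset": [0, 0, 0], "yaw": 0, "claw": 4.5}]'

```text
time_s: 31.85
tool_pos: [0.4431, -0.0264, 0.1451]
ee_rot: [[0.943, 0.334, 0.001], [0.334, -0.943, -0.001], [0.001, 0.001, -1.0]]
ft_force: [0.0, -0.6, -1.8]
finger_gap: 0.646
```

Run:
```python
from h import *
show(); snap('wrist','w21')
```

```text
t31.85 tcp [443.1 -26.4 145.1] psi -70.50 gap 54.9mm F [ 0.  -0.6 -1.8] j1 -0.22 j6 1.01
```

View pics/w21.png

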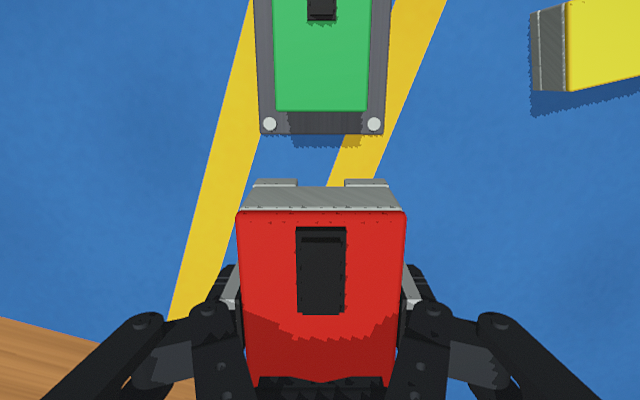

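```bash
cat >> h.py <<'E'
def below(name,color,zt,roi=(255,0,395,125)):
    """lateral/heading/near edge of the tin below, in tool frame (mm)"""
    d=load(name); p,psi,_=cur(); x0,y0,x1,y1=roi
    hsv=cv2.cvtColor(np.array(d['pixels'])[y0:y1,x0:x1],cv2.COLOR_BGR2HSV)
    m=np.zeros(hsv.shape[:2],np.uint8)
    for lo,hi in HSV[color]: m|=cv2.inRange(hsv,lo,hi)
    m=cv2.morphologyEx(m,cv2.MORPH_OPEN,np.ones((3,3)))
    rows=[v for v in range(m.shape[0]) if m[v].sum()>255*40]
    vb=max(rows); L=[];Rr=[]
    for v in rows[8:-8:4]:
        q=np.where(m[v])[0]; L.append(toolxy(d,q.min()-.5+x0,v+y0,zt,p,psi)); Rr.append(toolxy(d,q.max()+.5+x0,v+y0,zt,p,psi))
    L=np.array(L);Rr=np.array(Rr); C=(L+Rr)/2
    k=np.polyfit(C[:,0],C[:,1],1)
    near=toolxy(d,320,vb+.5+y0,zt,p,psi)[0]
    print('near edge x %.1f -> centre x %.1f; width %.1f; lateral at centre %.2f mean %.2f; heading err deg(tool yaw) %.2f'%(near,near+42,np.mean(Rr[:,1]-L[:,1]),np.polyval(k,near+42),C[:,1].mean(),np.degrees(np.arctan(k[0]))))
E
python3 - <<'E'
from h import *
below('w21','green',.07)
E
```

```text
near edge x 63.5 -> centre x 105.5; width 55.3; lateral at centre -0.76 mean -0.76; heading err deg(tool yaw) -0.00
```

>>> send_rows --motion '[{"offset": [2.1, 0, 0], "yaw": 0, "claw": 4.5}, {"offset": [2.1, 0, 0], "yaw": 0, "claw": 4.5}, {"offset": [2.1, -0.1, 0], "yaw": 0, "claw": 4.5}, {"offset": [2.1, 0, 0], "yaw": 0, "claw": 4.5}, {"offset": [2.1, 0, 0], "yaw": 0, "claw": 4.5}]'

```text
time_s: 32.4
tool_pos: [0.5429, 0.0074, 0.1447]
ee_rot: [[0.944, 0.33, 0.0], [0.33, -0.944, -0.001], [-0.0, 0.001, -1.0]]
ft_force: [-0.4, -0.7, -1.5]
finger_gap: 0.643
```

>>> send_rows --motion '[{"offset": [0, 0, 2], "yaw": 0, "claw": 4.5}, {"offset": [0, 0, 2], "yaw": 0, "claw": 4.5}, {"offset": [0, 0, 1.4], "yaw": 0, "claw": 4.5}, {"offset": [0, 0, 0], "yaw": 0, "claw": 4.5}, {"offset": [0, 0, 0], "yaw": 0, "claw": 4.5}]'

```text
time_s: 32.9
tool_pos: [0.5423, 0.0077, 0.0908]
ee_rot: [[0.944, 0.33, -0.0], [0.33, -0.944, -0.0], [-0.0, 0.0, -1.0]]
ft_force: [0.7, -0.2, -1.5]
finger_gap: 0.646
```

Run:
```python
from h import *
show(); snap('wrist','w22')
```

```text
t32.90 tcp [542.3   7.7  90.8] psi -70.72 gap 54.9mm F [ 0.7 -0.2 -1.5] j1 -0.11 j6 1.12
```

View pics/w22.png

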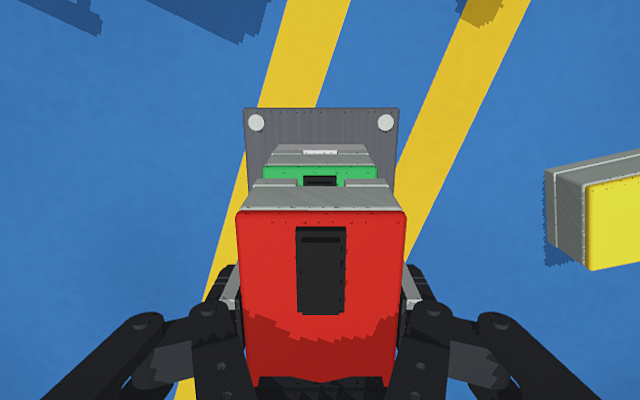

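>>> send_rows --motion '[{"offset": [0, -0.05, 0.5], "yaw": 0, "claw": 4.5}, {"offset": [0, 0, 0.4], "yaw": 0, "claw": 4.5}, {"offset": [0, 0, 0.3], "yaw": 0, "claw": 4.5}, {"offset": [0, 0, 0.2], "yaw": 0, "claw": 4.5}, {"offset": [0, 0, 0], "yaw": 0, "claw": 4.5}]'

```text
time_s: 33.45
tool_pos: [0.5415, 0.0095, 0.0764]
ee_rot: [[0.943, 0.332, -0.001], [0.332, -0.943, 0.0], [-0.0, -0.0, -1.0]]
ft_force: [-0.4, -0.3, -1.9]
finger_gap: 0.65
```

>>> send_rows --motion '[{"offset": [0, 0, 0.1], "yaw": 0, "claw": 4.5}, {"offset": [0, 0, 0.1], "yaw": 0, "claw": 4.5}, {"offset": [0, 0, 0], "yaw": 0, "claw": 4.5}, {"offset": [0, 0, 0], "yaw": 0, "claw": 4.5}, {"offset": [0, 0, 0], "yaw": 0, "claw": 4.5}]'

```text
time_s: 33.95
tool_pos: [0.5419, 0.0094, 0.0753]
ee_rot: [[0.943, 0.332, 0.001], [0.332, -0.943, 0.0], [0.001, 0.0, -1.0]]
ft_force: [-0.3, 1.7, 4.7]
finger_gap: 0.646
```

Seated (contact at about 75 mm as expected). Release; go for yellow.

>>> send_rows --motion '[{"offset": [0, 0, 0], "yaw": 0, "claw": 8}, {"offset": [0, 0, 0], "yaw": 0, "claw": 8}, {"offset": [0, 0, 0], "yaw": 0, "claw": 8}, {"offset": [0, 0, -3], "yaw": 0, "claw": 8}, {"offset": [0, 0, -4], "yaw": 0, "claw": 8}]'

```text
time_s: 34.45
tool_pos: [0.5399, 0.0095, 0.1432]
ee_rot: [[0.943, 0.332, -0.006], [0.332, -0.943, 0.001], [-0.005, -0.003, -1.0]]
ft_force: [0.3, 0.2, -0.0]
finger_gap: 0.938
```

Run:
```python
from h import *
show(); snap('wrist','w23')
# white next: heading 16.3, centre ~ (614,-321)
h=np.radians(16.3); c=np.array([614,-321])-40*np.array([np.cos(h),np.sin(h)])
plan([(500,-130,170,-72,8.5),(c[0],c[1],150,-73.7,8.5)])
```

```text
t34.45 tcp [539.9   9.5 143.2] psi -70.62 gap 79.7mm F [ 0.3  0.2 -0. ] j1 -0.11 j6 1.12
[{"offset": [-2.22, 2.9, -0.47], "yaw": 0.3, "claw": 8.5}, {"offset": [-2.2, 2.92, -0.47], "yaw": 0.4, "claw": 8.5}, {"offset": [-2.18, 2.93, -0.47], "yaw": 0.3, "claw": 8.5}, {"offset": [-2.17, 2.94, -0.46], "yaw": 0.4, "claw": 8.5}, {"offset": [0.19, 4.31, 0.4], "yaw": 0.3, "claw": 8.5}]
[{"offset": [0.21, 4.31, 0.4], "yaw": 0.3, "claw": 8.5}, {"offset": [0.23, 4.31, 0.4], "yaw": 0.4, "claw": 8.5}, {"offset": [0.27, 4.31, 0.4], "yaw": 0.3, "claw": 8.5}, {"offset": [0.28, 4.32, 0.4], "yaw": 0.4, "claw": 8.5}, {"offset": [0, 0, 0], "yaw": 0, "claw": 8.5}]
```

View pics/w23.png

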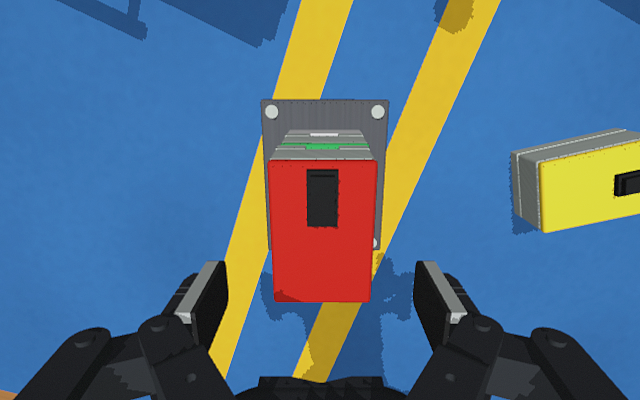

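>>> send_rows --motion '[{"offset": [-2.2, 2.9, -0.9], "yaw": 0.3, "claw": 8.5}, {"offset": [-2.2, 2.9, -0.5], "yaw": 0.4, "claw": 8.5}, {"offset": [-2.2, 2.9, -0.5], "yaw": 0.3, "claw": 8.5}, {"offset": [-2.2, 2.9, -0.5], "yaw": 0.4, "claw": 8.5}, {"offset": [0.2, 4.3, 0.4], "yaw": 0.3, "claw": 8.5}]'

```text
time_s: 35.0
tool_pos: [0.5088, -0.1696, 0.1658]
ee_rot: [[0.953, 0.304, -0.0], [0.304, -0.953, 0.0], [-0.0, -0.0, -1.0]]
ft_force: [2.5, 0.3, -0.1]
finger_gap: 0.998
```

>>> send_rows --motion '[{"offset": [0.2, 4.3, 0.4], "yaw": 0.3, "claw": 8.5}, {"offset": [0.2, 4.3, 0.4], "yaw": 0.4, "claw": 8.5}, {"offset": [0.3, 4.3, 0.4], "yaw": 0.3, "claw": 8.5}, {"offset": [0.3, 4.3, 0.4], "yaw": 0.4, "claw": 8.5}, {"offset": [0, 0, 0], "yaw": 0, "claw": 8.5}]'

```text
time_s: 35.5
tool_pos: [0.5731, -0.3364, 0.147]
ee_rot: [[0.961, 0.277, 0.001], [0.277, -0.961, -0.003], [0.0, 0.003, -1.0]]
ft_force: [-0.7, 0.5, 0.4]
finger_gap: 0.999
```

>>> send_rows --motion '[{"offset": [0, 0, 0], "yaw": 0, "claw": 8.5}, {"offset": [0, 0, 0], "yaw": 0, "claw": 8.5}, {"offset": [0, 0, 0], "yaw": 0, "claw": 8.5}, {"offset": [0, 0, 0], "yaw": 0, "claw": 8.5}, {"offset": [0, 0, 0], "yaw": 0, "claw": 8.5}]'

```text
time_s: 36.0
tool_pos: [0.5716, -0.3297, 0.1493]
ee_rot: [[0.96, 0.281, 0.001], [0.281, -0.96, -0.0], [0.0, 0.0, -1.0]]
ft_force: [0.7, 0.1, -0.1]
finger_gap: 0.998
```

Run:
```python
from h import *
show(); snap('wrist','w24'); tinplan('w24','white',(240,40,420,240))
```

```text
t36.00 tcp [ 571.6 -329.7  149.3] psi -73.66 gap 84.9mm F [ 0.7  0.1 -0.1] j1 -0.63 j6 0.66
white [ 614.72 -321.56] (83.22596740722656, 55.333988189697266) 16.128150939941406 [ 636.88 -315.06] 23.093449897239857 16.342866928742044
offset tool x,y mm 43.69426714117802 4.150611001103004 yaw 0.20294174181341873
[{"offset": [1.46, 0.14, 2.64], "yaw": 0.1, "claw": 8.5}, {"offset": [1.45, 0.13, 2.64], "yaw": 0.1, "claw": 8.5}, {"offset": [1.46, 0.14, 2.64], "yaw": 0.0, "claw": 8.5}, {"offset": [0.0, -0.0, 1.65], "yaw": 0.0, "claw": 8.5}, {"offset": [0.0, -0.0, 1.65], "yaw": 0.0, "claw": 8.5}]
[{"offset": [0.0, -0.0, 1.65], "yaw": 0.0, "claw": 8.5}, {"offset": [0.0, -0.0, 1.65], "yaw": 0.0, "claw": 8.5}, {"offset": [0, 0, 0], "yaw": 0, "claw": 8.5}, {"offset": [0, 0, 0], "yaw": 0, "claw": 8.5}, {"offset": [0, 0, 0], "yaw": 0, "claw": 8.5}]
```

View pics/w24.png

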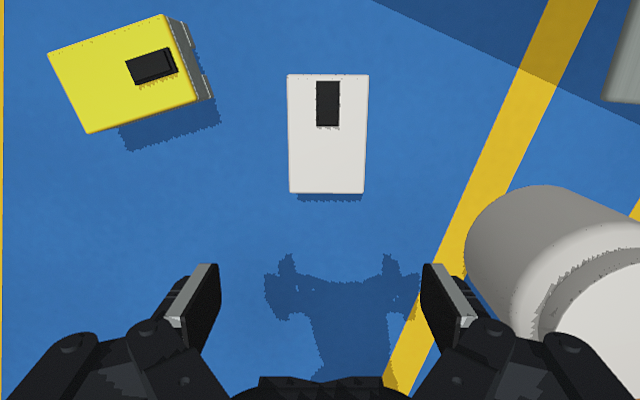

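Run:
```python
from h import *
d=load('t14'); 
print(px2w(d,461,204,.12)*1000, px2w(d,283,148,.19)*1000, px2w(d,357,154,.045)*1000)
```

```text
[ 558.45445279 -526.36414643  120.        ] [762.32197777  -2.30414759 190.        ] [ 772.2218137  -234.18978525   45.        ]
```

>>> send_rows --motion '[{"offset": [1.4, 0.2, 2.7], "yaw": 0.2, "claw": 8.5}, {"offset": [1.5, 0.1, 2.7], "yaw": 0, "claw": 8.5}, {"offset": [1.4, 0.1, 2.6], "yaw": 0, "claw": 8.5}, {"offset": [0, 0, 1.7], "yaw": 0, "claw": 8.5}, {"offset": [0, 0, 1.7], "yaw": 0, "claw": 8.5}]'

```text
time_s: 36.55
tool_pos: [0.6143, -0.3218, 0.0336]
ee_rot: [[0.961, 0.278, -0.0], [0.278, -0.961, 0.0], [-0.0, -0.0, -1.0]]
ft_force: [0.5, -0.4, 1.5]
finger_gap: 0.996
```

>>> send_rows --motion '[{"offset": [0, 0, 1.6], "yaw": 0, "claw": 8.5}, {"offset": [0, 0, 1.5], "yaw": 0, "claw": 8.5}, {"offset": [0, 0, 0], "yaw": 0, "claw": 4.5}, {"offset": [0, 0, 0], "yaw": 0, "claw": 4.5}, {"offset": [0, 0, 0], "yaw": 0, "claw": 4.5}]'

```text
time_s: 37.05
tool_pos: [0.6147, -0.3228, 0.0049]
ee_rot: [[0.961, 0.277, 0.002], [0.277, -0.961, -0.001], [0.001, 0.001, -1.0]]
ft_force: [-0.1, -0.3, -1.9]
finger_gap: 0.644
```

>>> send_rows --motion '[{"offset": [0, 0, 0], "yaw": 0, "claw": 4.5}, {"offset": [0, 0, -4], "yaw": 0, "claw": 4.5}, {"offset": [0, 0, -4], "yaw": 0, "claw": 4.5}, {"offset": [0, 0, -5], "yaw": 0, "claw": 4.5}, {"offset": [0, 0, -5], "yaw": 0, "claw": 4.5}]'

```text
time_s: 37.55
tool_pos: [0.6134, -0.3221, 0.1852]
ee_rot: [[0.961, 0.277, -0.001], [0.277, -0.961, 0.001], [-0.001, -0.001, -1.0]]
ft_force: [1.9, -0.9, -2.6]
finger_gap: 0.644
```

Run:
```python
from h import *
show()
plan([(450,-120,190,-72,4.5),(444,-27,190,-70.6,4.5)],vmax=38)
```

```text
t37.55 tcp [ 613.4 -322.1  185.2] psi -73.92 gap 54.7mm F [ 1.9 -0.9 -2.6] j1 -0.58 j6 0.71
[{"offset": [-1.44, -3.42, -0.07], "yaw": -0.3, "claw": 4.5}, {"offset": [-1.43, -3.43, -0.07], "yaw": -0.3, "claw": 4.5}, {"offset": [-1.41, -3.44, -0.07], "yaw": -0.3, "claw": 4.5}, {"offset": [-1.39, -3.44, -0.07], "yaw": -0.3, "claw": 4.5}, {"offset": [-1.37, -3.45, -0.07], "yaw": -0.2, "claw": 4.5}]
[{"offset": [-1.36, -3.45, -0.07], "yaw": -0.3, "claw": 4.5}, {"offset": [-1.34, -3.47, -0.06], "yaw": -0.2, "claw": 4.5}, {"offset": [0.77, -3.01, -0.0], "yaw": -0.5, "claw": 4.5}, {"offset": [0.79, -3.0, -0.0], "yaw": -0.5, "claw": 4.5}, {"offset": [0.82, -3.0, -0.0], "yaw": -0.4, "claw": 4.5}]
```

>>> send_rows --motion '[{"offset": [-1.4, -3.4, -0.1], "yaw": -0.3, "claw": 4.5}, {"offset": [-1.4, -3.4, -0.1], "yaw": -0.3, "claw": 4.5}, {"offset": [-1.4, -3.4, -0.1], "yaw": -0.3, "claw": 4.5}, {"offset": [-1.4, -3.5, -0.1], "yaw": -0.3, "claw": 4.5}, {"offset": [-1.4, -3.5, 0], "yaw": -0.2, "claw": 4.5}]'

```text
time_s: 38.05
tool_pos: [0.4963, -0.1766, 0.188]
ee_rot: [[0.954, 0.3, 0.001], [0.3, -0.954, -0.0], [0.001, 0.0, -1.0]]
ft_force: [0.2, 0.3, -3.5]
finger_gap: 0.646
```

>>> send_rows --motion '[{"offset": [-1.4, -3.5, 0], "yaw": -0.3, "claw": 4.5}, {"offset": [-1.3, -3.5, 0], "yaw": -0.2, "claw": 4.5}, {"offset": [0.8, -3, 0], "yaw": -0.5, "claw": 4.5}, {"offset": [0.8, -3, 0], "yaw": -0.5, "claw": 4.5}, {"offset": [0.8, -3, 0], "yaw": -0.4, "claw": 4.5}]'

```text
time_s: 38.55
tool_pos: [0.4443, -0.0252, 0.1882]
ee_rot: [[0.943, 0.332, 0.001], [0.332, -0.943, -0.0], [0.001, 0.001, -1.0]]
ft_force: [1.0, 0.7, -2.0]
finger_gap: 0.643
```

>>> send_rows --motion '[{"offset": [0, 0, 0], "yaw": 0, "claw": 4.5}, {"offset": [0, 0, 0], "yaw": 0, "claw": 4.5}, {"offset": [0, 0, 0], "yaw": 0, "claw": 4.5}, {"offset": [0, 0, 0], "yaw": 0, "claw": 4.5}, {"offset": [0, 0, 0], "yaw": 0, "claw": 4.5}]'

```text
time_s: 39.05
tool_pos: [0.445, -0.0271, 0.1877]
ee_rot: [[0.944, 0.331, -0.0], [0.331, -0.944, -0.0], [-0.0, 0.0, -1.0]]
ft_force: [1.0, -0.0, -2.4]
finger_gap: 0.644
```

Run:
```python
from h import *
show(); snap('wrist','w25'); below('w25','red',.114)
```

```text
t39.05 tcp [445.  -27.1 187.7] psi -70.69 gap 54.8mm F [ 1.  -0.  -2.4] j1 -0.22 j6 1.02
near edge x 61.1 -> centre x 103.1; width 55.3; lateral at centre -2.62 mean -2.61; heading err deg(tool yaw) -0.04
```

View pics/w25.png

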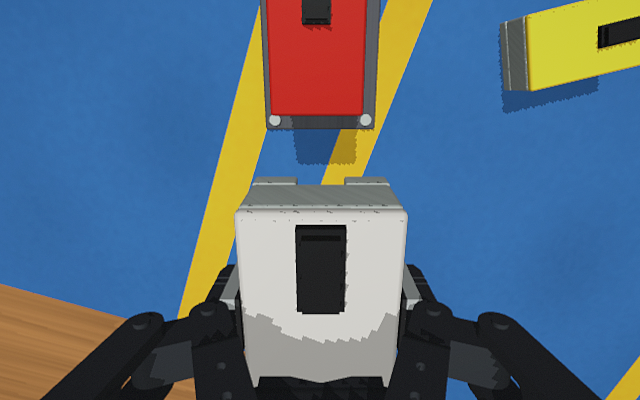

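>>> send_rows --motion '[{"offset": [2, -0.1, 0], "yaw": 0, "claw": 4.5}, {"offset": [2.1, 0, 0], "yaw": 0, "claw": 4.5}, {"offset": [2.1, -0.1, 0], "yaw": 0, "claw": 4.5}, {"offset": [2.1, 0, 0], "yaw": 0, "claw": 4.5}, {"offset": [2, 0, 0], "yaw": 0, "claw": 4.5}]'

```text
time_s: 39.6
tool_pos: [0.5423, 0.0096, 0.1875]
ee_rot: [[0.944, 0.331, -0.0], [0.331, -0.944, -0.0], [-0.0, -0.0, -1.0]]
ft_force: [0.8, -0.2, -2.3]
finger_gap: 0.644
```

>>> send_rows --motion '[{"offset": [0, 0, 2], "yaw": 0, "claw": 4.5}, {"offset": [0, 0, 2], "yaw": 0, "claw": 4.5}, {"offset": [0, 0, 1.3], "yaw": 0, "claw": 4.5}, {"offset": [0, 0, 0], "yaw": 0, "claw": 4.5}, {"offset": [0, 0, 0], "yaw": 0, "claw": 4.5}]'

```text
time_s: 40.1
tool_pos: [0.5416, 0.0094, 0.1347]
ee_rot: [[0.944, 0.331, -0.0], [0.331, -0.944, 0.0], [-0.0, -0.0, -1.0]]
ft_force: [-0.6, 0.3, -1.9]
finger_gap: 0.642
```

Run:
```python
from h import *
show(); snap('wrist','w26')
```

```text
t40.10 tcp [541.6   9.4 134.7] psi -70.65 gap 54.6mm F [-0.6  0.3 -1.9] j1 -0.11 j6 1.12
```

View pics/w26.png

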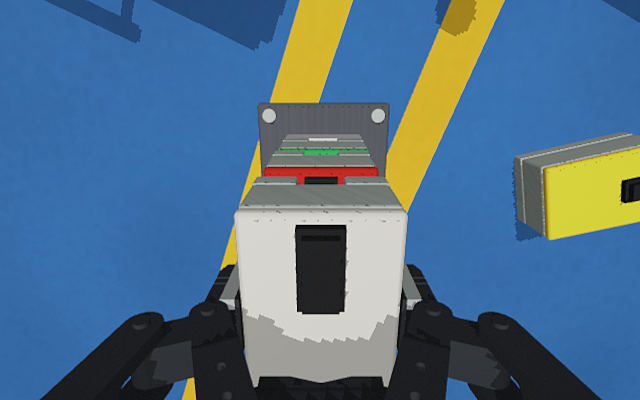

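>>> send_rows --motion '[{"offset": [0, 0, 0.5], "yaw": 0, "claw": 4.5}, {"offset": [0, 0, 0.4], "yaw": 0, "claw": 4.5}, {"offset": [0, 0, 0.3], "yaw": 0, "claw": 4.5}, {"offset": [0, 0, 0.2], "yaw": 0, "claw": 4.5}, {"offset": [0, 0, 0], "yaw": 0, "claw": 4.5}]'

```text
time_s: 40.65
tool_pos: [0.5411, 0.0099, 0.1204]
ee_rot: [[0.943, 0.332, -0.001], [0.332, -0.943, 0.0], [-0.0, -0.0, -1.0]]
ft_force: [0.9, -0.0, -2.8]
finger_gap: 0.649
```

>>> send_rows --motion '[{"offset": [0, 0, 0.1], "yaw": 0, "claw": 4.5}, {"offset": [0, 0, 0.1], "yaw": 0, "claw": 4.5}, {"offset": [0, 0, 0], "yaw": 0, "claw": 4.5}, {"offset": [0, 0, 0], "yaw": 0, "claw": 4.5}, {"offset": [0, 0, 0], "yaw": 0, "claw": 4.5}]'

```text
time_s: 41.15
tool_pos: [0.5414, 0.0098, 0.1188]
ee_rot: [[0.943, 0.332, 0.0], [0.332, -0.943, 0.0], [0.0, -0.0, -1.0]]
ft_force: [-0.1, -1.1, -2.2]
finger_gap: 0.647
```

>>> send_rows --motion '[{"offset": [0, 0, 0.1], "yaw": 0, "claw": 4.5}, {"offset": [0, 0, 0], "yaw": 0, "claw": 4.5}, {"offset": [0, 0, 0], "yaw": 0, "claw": 4.5}, {"offset": [0, 0, 0], "yaw": 0, "claw": 4.5}, {"offset": [0, 0, 0], "yaw": 0, "claw": 4.5}]'

```text
time_s: 41.65
tool_pos: [0.5416, 0.0098, 0.1183]
ee_rot: [[0.943, 0.332, 0.001], [0.332, -0.943, 0.0], [0.001, 0.0, -1.0]]
ft_force: [-2.0, 0.5, 7.0]
finger_gap: 0.639
```

>>> send_rows --motion '[{"offset": [0, 0, 0], "yaw": 0, "claw": 8}, {"offset": [0, 0, 0], "yaw": 0, "claw": 8}, {"offset": [0, 0, 0], "yaw": 0, "claw": 8}, {"offset": [0, 0, -3], "yaw": 0, "claw": 8}, {"offset": [0, 0, -4], "yaw": 0, "claw": 8}]'

```text
time_s: 42.15
tool_pos: [0.5397, 0.0099, 0.1861]
ee_rot: [[0.943, 0.332, -0.006], [0.332, -0.943, 0.001], [-0.005, -0.003, -1.0]]
ft_force: [0.8, -0.4, 0.2]
finger_gap: 0.94
```

Run:
```python
from h import *
show(); snap('wrist','w27')
plan([(592,-144,150,-147,8.5,10)],start=(541,10,205,-70.6))
```

```text
t42.15 tcp [539.7   9.9 186.1] psi -70.62 gap 79.9mm F [ 0.8 -0.4  0.2] j1 -0.11 j6 1.12
[{"offset": [-0.03, 1.62, 0.55], "yaw": 7.6, "claw": 8.5}, {"offset": [0.18, 1.61, 0.55], "yaw": 7.6, "claw": 8.5}, {"offset": [0.4, 1.57, 0.55], "yaw": 7.7, "claw": 8.5}, {"offset": [0.6, 1.51, 0.55], "yaw": 7.6, "claw": 8.5}, {"offset": [0.8, 1.41, 0.55], "yaw": 7.7, "claw": 8.5}]
[{"offset": [0.98, 1.29, 0.55], "yaw": 7.6, "claw": 8.5}, {"offset": [1.14, 1.15, 0.55], "yaw": 7.7, "claw": 8.5}, {"offset": [1.29, 0.99, 0.55], "yaw": 7.6, "claw": 8.5}, {"offset": [1.41, 0.81, 0.55], "yaw": 7.7, "claw": 8.5}, {"offset": [1.5, 0.62, 0.55], "yaw": 7.6, "claw": 8.5}]
```

View pics/w27.png

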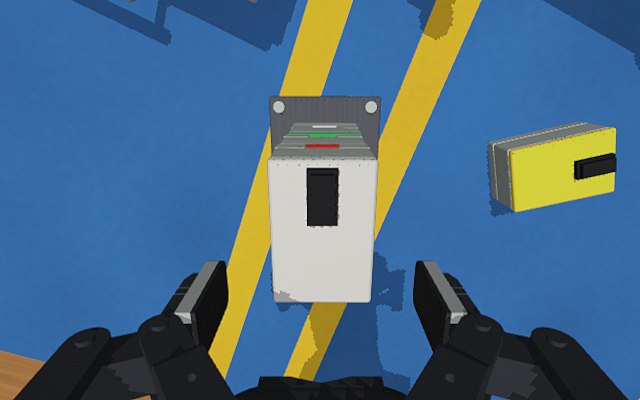

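>>> send_rows --motion '[{"offset": [0, 1.6, -1.5], "yaw": 7.6, "claw": 8.5}, {"offset": [0.2, 1.6, 0], "yaw": 7.6, "claw": 8.5}, {"offset": [0.4, 1.6, 0], "yaw": 7.7, "claw": 8.5}, {"offset": [0.6, 1.5, 0], "yaw": 7.6, "claw": 8.5}, {"offset": [0.8, 1.4, 0], "yaw": 7.7, "claw": 8.5}]'

```text
time_s: 42.7
tool_pos: [0.5675, -0.0675, 0.2025]
ee_rot: [[0.945, -0.328, 0.0], [-0.328, -0.945, -0.0], [0.0, -0.0, -1.0]]
ft_force: [-0.1, -0.0, 0.7]
finger_gap: 0.993
```

>>> send_rows --motion '[{"offset": [1, 1.3, 1], "yaw": 7.6, "claw": 8.5}, {"offset": [1.1, 1.2, 1], "yaw": 7.7, "claw": 8.5}, {"offset": [1.3, 1, 1.2], "yaw": 7.6, "claw": 8.5}, {"offset": [1.4, 0.8, 1], "yaw": 7.7, "claw": 8.5}, {"offset": [1.5, 0.6, 1], "yaw": 7.6, "claw": 8.5}]'

```text
time_s: 43.2
tool_pos: [0.5927, -0.1448, 0.1499]
ee_rot: [[0.54, -0.842, -0.0], [-0.842, -0.54, 0.0], [-0.0, -0.0, -1.0]]
ft_force: [-0.2, 0.8, 0.1]
finger_gap: 0.997
```

>>> send_rows --motion '[{"offset": [0, 0, 0], "yaw": 0, "claw": 8.5}, {"offset": [0, 0, 0], "yaw": 0, "claw": 8.5}, {"offset": [0, 0, 0], "yaw": 0, "claw": 8.5}, {"offset": [0, 0, 0], "yaw": 0, "claw": 8.5}, {"offset": [0, 0, 0], "yaw": 0, "claw": 8.5}]'

```text
time_s: 43.7
tool_pos: [0.5926, -0.1436, 0.1514]
ee_rot: [[0.546, -0.838, 0.001], [-0.838, -0.546, -0.0], [0.001, -0.001, -1.0]]
ft_force: [-0.5, 0.7, -0.7]
finger_gap: 0.999
```

Run:
```python
from h import *
show(); snap('wrist','w28'); tinplan('w28','yellow',(240,40,420,240))
```

```text
t43.70 tcp [ 592.6 -143.6  151.4] psi -146.94 gap 84.9mm F [-0.5  0.7 -0.7] j1 -0.35 j6 2.21
yellow [ 614.4  -178.77] (82.65886688232422, 55.21194076538086) -57.03077697753906 [ 627.   -197.96] 22.959833826033055 -56.714502870856315
offset tool x,y mm 41.32662383730122 0.9061612130140553 yaw 0.08414066738396286
[{"offset": [1.38, 0.03, 2.71], "yaw": 0.0, "claw": 8.5}, {"offset": [1.38, 0.03, 2.71], "yaw": 0.0, "claw": 8.5}, {"offset": [1.37, 0.03, 2.71], "yaw": 0.1, "claw": 8.5}, {"offset": [0.0, 0.0, 1.65], "yaw": -0.0, "claw": 8.5}, {"offset": [0.0, 0.0, 1.65], "yaw": -0.0, "claw": 8.5}]
[{"offset": [0.0, 0.0, 1.65], "yaw": -0.0, "claw": 8.5}, {"offset": [0.0, 0.0, 1.65], "yaw": -0.0, "claw": 8.5}, {"offset": [0, 0, 0], "yaw": 0, "claw": 8.5}, {"offset": [0, 0, 0], "yaw": 0, "claw": 8.5}, {"offset": [0, 0, 0], "yaw": 0, "claw": 8.5}]
```

View pics/w28.png

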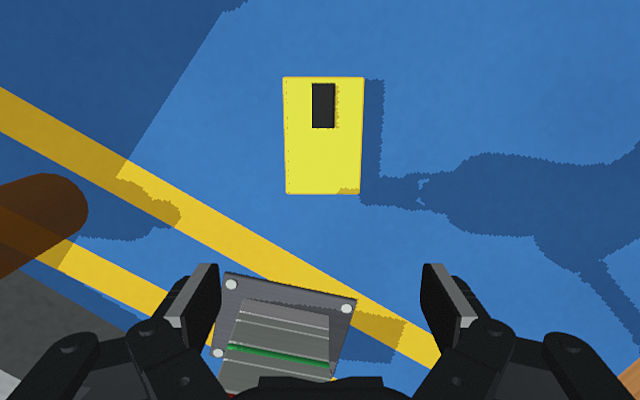

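>>> send_rows --motion '[{"offset": [1.4, 0.1, 2.7], "yaw": 0.1, "claw": 8.5}, {"offset": [1.4, 0, 2.7], "yaw": 0, "claw": 8.5}, {"offset": [1.3, 0, 2.7], "yaw": 0, "claw": 8.5}, {"offset": [0, 0, 1.7], "yaw": 0, "claw": 8.5}, {"offset": [0, 0, 1.7], "yaw": 0, "claw": 8.5}]'

```text
time_s: 44.25
tool_pos: [0.614, -0.1792, 0.0347]
ee_rot: [[0.543, -0.84, -0.0], [-0.84, -0.543, 0.0], [-0.0, 0.0, -1.0]]
ft_force: [-0.6, 0.4, 0.1]
finger_gap: 0.995
```

>>> send_rows --motion '[{"offset": [0, 0, 1.6], "yaw": 0, "claw": 8.5}, {"offset": [0, 0, 1.5], "yaw": 0, "claw": 8.5}, {"offset": [0, 0, 0], "yaw": 0, "claw": 4.5}, {"offset": [0, 0, 0], "yaw": 0, "claw": 4.5}, {"offset": [0, 0, 0], "yaw": 0, "claw": 4.5}]'

```text
time_s: 44.75
tool_pos: [0.6149, -0.1794, 0.0061]
ee_rot: [[0.543, -0.84, 0.002], [-0.84, -0.543, -0.001], [0.002, -0.001, -1.0]]
ft_force: [0.5, -0.0, -1.4]
finger_gap: 0.647
```

>>> send_rows --motion '[{"offset": [0, 0, 0], "yaw": 0, "claw": 4.5}, {"offset": [0, 0, -4], "yaw": 0, "claw": 4.5}, {"offset": [0, 0, -5], "yaw": 0, "claw": 4.5}, {"offset": [0, 0, -5], "yaw": 0, "claw": 4.5}, {"offset": [0, 0, -5], "yaw": 0, "claw": 4.5}]'

```text
time_s: 45.25
tool_pos: [0.6136, -0.1789, 0.1969]
ee_rot: [[0.543, -0.84, 0.0], [-0.84, -0.543, 0.0], [0.0, -0.0, -1.0]]
ft_force: [0.8, -0.9, -2.4]
finger_gap: 0.641
```

Run:
```python
from h import *
show()
plan([(560,-170,230,-130,4.5),(445,-25,230,-70.6,4.5)],vmax=38)
```

```text
t45.25 tcp [ 613.6 -178.9  196.9] psi -147.11 gap 54.5mm F [ 0.8 -0.9 -2.4] j1 -0.39 j6 2.17
[{"offset": [-1.22, 1.34, -1.1], "yaw": -5.7, "claw": 4.5}, {"offset": [-1.34, 1.21, -1.1], "yaw": -5.7, "claw": 4.5}, {"offset": [-1.46, 1.07, -1.11], "yaw": -5.7, "claw": 4.5}, {"offset": [-2.27, -0.46, 0.0], "yaw": -7.4, "claw": 4.5}, {"offset": [-2.19, -0.75, 0.0], "yaw": -7.4, "claw": 4.5}]
[{"offset": [-2.07, -1.03, 0.0], "yaw": -7.4, "claw": 4.5}, {"offset": [-1.92, -1.29, 0.0], "yaw": -7.4, "claw": 4.5}, {"offset": [-1.74, -1.52, 0.0], "yaw": -7.5, "claw": 4.5}, {"offset": [-1.53, -1.74, 0.0], "yaw": -7.4, "claw": 4.5}, {"offset": [-1.29, -1.92, 0.0], "yaw": -7.5, "claw": 4.5}]
[{"offset": [-1.03, -2.07, 0.0], "yaw": -7.4, "claw": 4.5}, {"offset": [0, 0, 0], "yaw": 0, "claw": 4.5}, {"offset": [0, 0, 0], "yaw": 0, "claw": 4.5}, {"offset": [0, 0, 0], "yaw": 0, "claw": 4.5}, {"offset": [0, 0, 0], "yaw": 0, "claw": 4.5}]
```

>>> send_rows --motion '[{"offset": [-1.2, 1.3, -1.1], "yaw": -5.7, "claw": 4.5}, {"offset": [-1.3, 1.2, -1.1], "yaw": -5.7, "claw": 4.5}, {"offset": [-1.5, 1.1, -1.1], "yaw": -5.7, "claw": 4.5}, {"offset": [-2.3, -0.5, 0], "yaw": -7.4, "claw": 4.5}, {"offset": [-2.2, -0.7, 0], "yaw": -7.4, "claw": 4.5}]'

```text
time_s: 45.75
tool_pos: [0.5308, -0.1337, 0.2286]
ee_rot: [[0.907, -0.422, 0.001], [-0.422, -0.907, -0.0], [0.001, -0.0, -1.0]]
ft_force: [-0.2, 0.4, -1.3]
finger_gap: 0.646
```

>>> send_rows --motion '[{"offset": [-2.1, -1, 0], "yaw": -7.4, "claw": 4.5}, {"offset": [-1.9, -1.3, 0], "yaw": -7.4, "claw": 4.5}, {"offset": [-1.7, -1.5, 0], "yaw": -7.5, "claw": 4.5}, {"offset": [-1.5, -1.7, 0], "yaw": -7.4, "claw": 4.5}, {"offset": [-1.3, -1.9, 0], "yaw": -7.5, "claw": 4.5}]'

```text
time_s: 46.25
tool_pos: [0.4592, -0.0435, 0.228]
ee_rot: [[0.977, 0.213, 0.001], [0.213, -0.977, 0.0], [0.001, 0.0, -1.0]]
ft_force: [0.6, 0.9, -1.0]
finger_gap: 0.64
```

>>> send_rows --motion '[{"offset": [-1, -2.1, 0], "yaw": -7.4, "claw": 4.5}, {"offset": [0, 0, 0], "yaw": 0, "claw": 4.5}, {"offset": [0, 0, 0], "yaw": 0, "claw": 4.5}, {"offset": [0, 0, 0], "yaw": 0, "claw": 4.5}, {"offset": [0, 0, 0], "yaw": 0, "claw": 4.5}]'

```text
time_s: 46.75
tool_pos: [0.4466, -0.0264, 0.2278]
ee_rot: [[0.944, 0.331, 0.001], [0.331, -0.944, -0.0], [0.0, 0.0, -1.0]]
ft_force: [-0.2, 0.1, -2.7]
finger_gap: 0.647
```

Run:
```python
from h import *
show(); snap('wrist','w29'); below('w29','white',.158)
```

```text
t46.75 tcp [446.6 -26.4 227.8] psi -70.69 gap 55.0mm F [-0.2  0.1 -2.7] j1 -0.21 j6 1.02
near edge x 61.0 -> centre x 103.0; width 54.8; lateral at centre -3.06 mean -3.05; heading err deg(tool yaw) -0.08
```

View pics/w29.png

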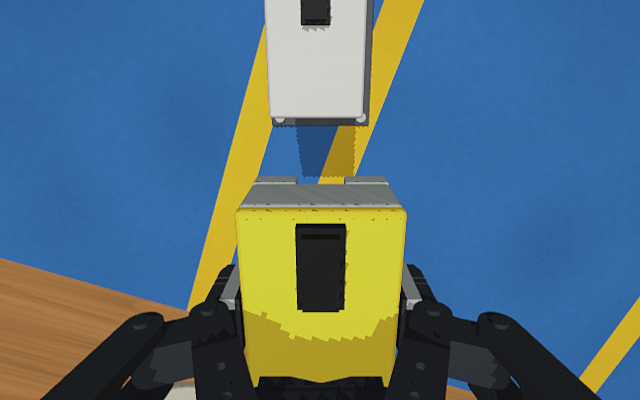

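>>> send_rows --motion '[{"offset": [2, -0.1, 0], "yaw": 0, "claw": 4.5}, {"offset": [2, -0.1, 0], "yaw": 0, "claw": 4.5}, {"offset": [2.1, -0.1, 0], "yaw": 0, "claw": 4.5}, {"offset": [2.1, 0, 0], "yaw": 0, "claw": 4.5}, {"offset": [2, 0, 0], "yaw": 0, "claw": 4.5}]'

```text
time_s: 47.3
tool_pos: [0.5425, 0.0107, 0.2274]
ee_rot: [[0.944, 0.331, -0.0], [0.331, -0.944, 0.0], [-0.0, -0.0, -1.0]]
ft_force: [-0.8, -0.9, -1.9]
finger_gap: 0.645
```

>>> send_rows --motion '[{"offset": [0, 0, 2], "yaw": 0, "claw": 4.5}, {"offset": [0, 0, 2], "yaw": 0, "claw": 4.5}, {"offset": [0, 0, 0.9], "yaw": 0, "claw": 4.5}, {"offset": [0, 0, 0], "yaw": 0, "claw": 4.5}, {"offset": [0, 0, 0], "yaw": 0, "claw": 4.5}]'

```text
time_s: 47.8
tool_pos: [0.5418, 0.0106, 0.1792]
ee_rot: [[0.943, 0.331, 0.001], [0.331, -0.943, -0.0], [0.001, 0.0, -1.0]]
ft_force: [0.1, 0.4, -0.9]
finger_gap: 0.647
```

Run:
```python
from h import *
show(); snap('wrist','w30')
```

```text
t47.80 tcp [541.8  10.6 179.2] psi -70.64 gap 55.0mm F [ 0.1  0.4 -0.9] j1 -0.11 j6 1.12
```

View pics/w30.png

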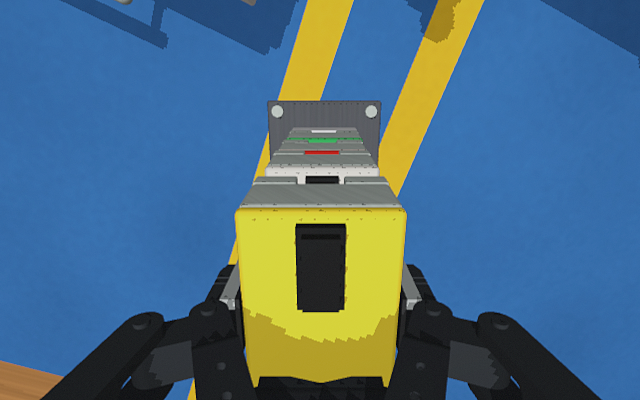

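>>> send_rows --motion '[{"offset": [0, 0.05, 0.5], "yaw": 0, "claw": 4.5}, {"offset": [0, 0, 0.4], "yaw": 0, "claw": 4.5}, {"offset": [0, 0, 0.3], "yaw": 0, "claw": 4.5}, {"offset": [0, 0, 0.3], "yaw": 0, "claw": 4.5}, {"offset": [0, 0, 0], "yaw": 0, "claw": 4.5}]'

```text
time_s: 48.35
tool_pos: [0.5415, 0.0104, 0.1637]
ee_rot: [[0.943, 0.332, 0.0], [0.332, -0.943, 0.0], [0.0, 0.0, -1.0]]
ft_force: [-0.1, 0.3, -1.9]
finger_gap: 0.643
```

>>> send_rows --motion '[{"offset": [0, 0, 0.1], "yaw": 0, "claw": 4.5}, {"offset": [0, 0, 0], "yaw": 0, "claw": 4.5}, {"offset": [0, 0, 0], "yaw": 0, "claw": 4.5}, {"offset": [0, 0, 0], "yaw": 0, "claw": 4.5}, {"offset": [0, 0, 0], "yaw": 0, "claw": 4.5}]'

```text
time_s: 48.85
tool_pos: [0.5415, 0.0104, 0.1635]
ee_rot: [[0.943, 0.332, 0.001], [0.332, -0.943, 0.0], [0.001, 0.0, -1.0]]
ft_force: [-1.2, -1.1, 6.5]
finger_gap: 0.645
```

Seated. Release, retreat upward and back, then check everything.

>>> send_rows --motion '[{"offset": [0, 0, 0], "yaw": 0, "claw": 8}, {"offset": [0, 0, 0], "yaw": 0, "claw": 8}, {"offset": [0, 0, 0], "yaw": 0, "claw": 8}, {"offset": [0, 0, -3], "yaw": 0, "claw": 8}, {"offset": [0, 0, -4], "yaw": 0, "claw": 8}]'

```text
time_s: 49.35
tool_pos: [0.5398, 0.0105, 0.2311]
ee_rot: [[0.943, 0.332, -0.006], [0.332, -0.943, 0.001], [-0.005, -0.003, -1.0]]
ft_force: [1.6, -0.7, -0.1]
finger_gap: 0.938
```

>>> send_rows --motion '[{"offset": [0, 0, -3], "yaw": 0, "claw": 8}, {"offset": [-4, 0, 0], "yaw": 0, "claw": 8}, {"offset": [-4, 0, 0], "yaw": 0, "claw": 8}, {"offset": [-4, 0, 0], "yaw": 0, "claw": 8}, {"offset": [0, 0, 0], "yaw": 0, "claw": 8}]'

```text
time_s: 49.85
tool_pos: [0.4234, -0.0299, 0.2626]
ee_rot: [[0.944, 0.33, -0.003], [0.33, -0.944, -0.0], [-0.003, -0.001, -1.0]]
ft_force: [0.4, 1.3, -0.0]
finger_gap: 0.938
```

>>> send_rows --motion '[{"offset": [-4, 2, 0], "yaw": 0, "claw": 8}, {"offset": [-4, 4, 0], "yaw": 0, "claw": 8}, {"offset": [0, 4, 0], "yaw": 0, "claw": 8}, {"offset": [0, 4, 0], "yaw": 0, "claw": 8}, {"offset": [0, 0, 0], "yaw": 0, "claw": 8}]'

```text
time_s: 50.35
tool_pos: [0.4044, -0.1869, 0.2625]
ee_rot: [[0.945, 0.328, 0.002], [0.328, -0.945, -0.003], [0.001, 0.004, -1.0]]
ft_force: [-0.1, -0.1, -0.3]
finger_gap: 0.932
```

Run:
```python
from h import *
show(); snap('wrist','w31'); d=snap('top','t31'); s=snap('scene','s31')
im=np.array(d['pixels']); a=cv2.resize(im[120:280,160:420],None,fx=3,fy=3,interpolation=cv2.INTER_CUBIC); cv2.imwrite('pics/t31c.png',a)
im=np.array(s['pixels']); cv2.imwrite('pics/s31c.png',cv2.resize(im[100:300,270:530],None,fx=3,fy=3,interpolation=cv2.INTER_CUBIC))
np.set_printoptions(precision=1,suppress=True)
print(*rectfit(d,'yellow',(270,180,310,250),.202))
```

```text
t50.35 tcp [ 404.4 -186.9  262.5] psi -70.85 gap 79.3mm F [-0.1 -0.1 -0.3] j1 -0.59 j6 0.65
[539.3   9.1] (85.40567779541016, 56.94435501098633) 19.24964141845703 [559.5  16.1] 21.328838413434717 19.00757418060166
```

View pics/t31c.png

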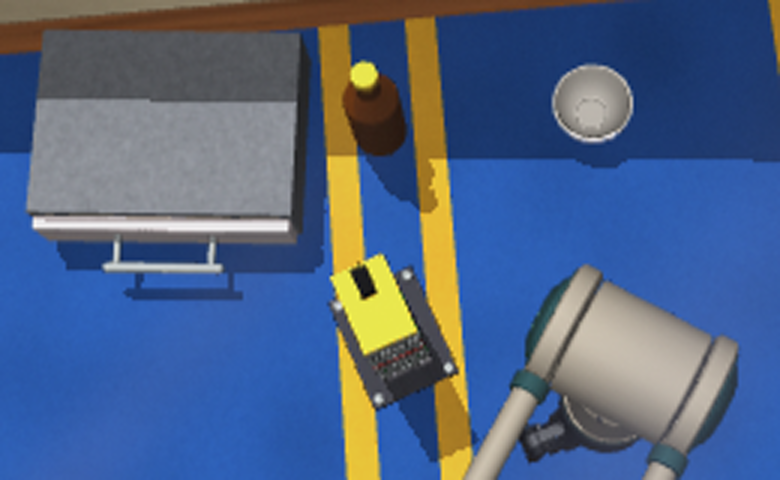

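View pics/s31c.png

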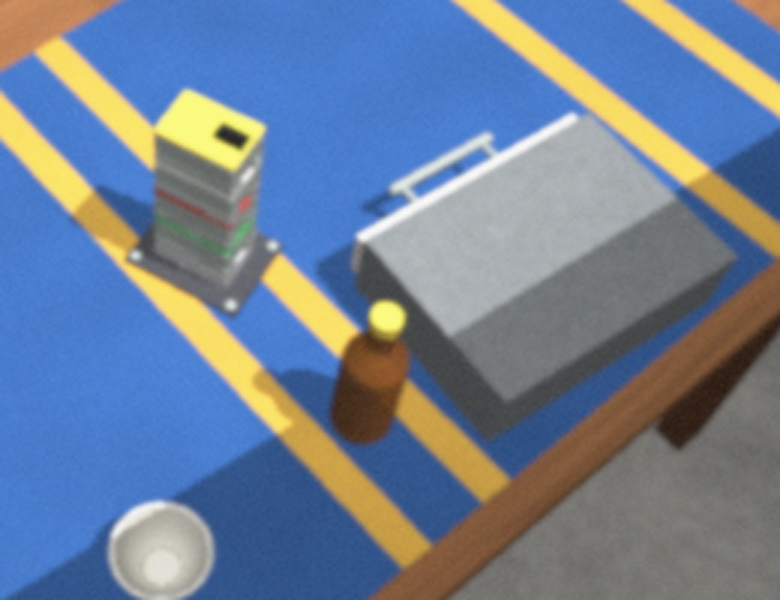

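Run:
```python
from h import *
d=load('t31'); P=lambda u,v,z:px2w(d,(u+.5)/3-.5+160,(v+.5)/3-.5+120,z)[:2]*1000
n=np.array([.995,-.099])
print('handle',(P(103,266,.0525)+P(222,268,.0525))/2)
print('gap outer panel->roof', [ (P(u,212,.085)-P(u,227,.072))@n for u in (60,160,260)])
d0=load('top0'); Q=lambda u,v,z:px2w(d0,(u+.5)/4.5-.5+145,(v+.5)/4.5-.5+175,z)[:2]*1000
print('before gap',(Q(300,73,.085)-Q(300,136,.072))@n)
im=np.array(d['pixels']); cv2.imwrite('pics/t31d.png',cv2.resize(im[180:215,165:265],None,fx=8,fy=8,interpolation=cv2.INTER_CUBIC))
```

```text
handle [628.13995557 241.83954208]
gap outer panel->roof [np.float64(13.08066804861375), np.float64(13.068536827627472), np.float64(13.056412992796798)]
before gap 42.38480334857337
```

View pics/t31d.png

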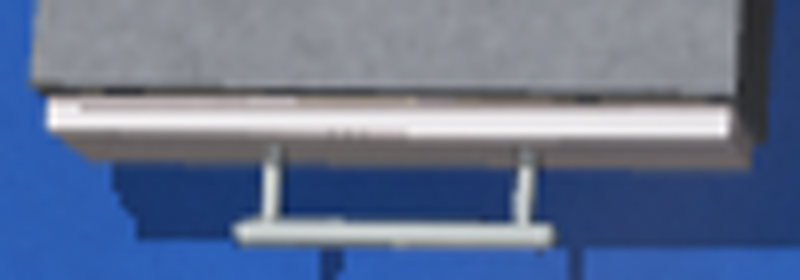

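View pics/w31.png

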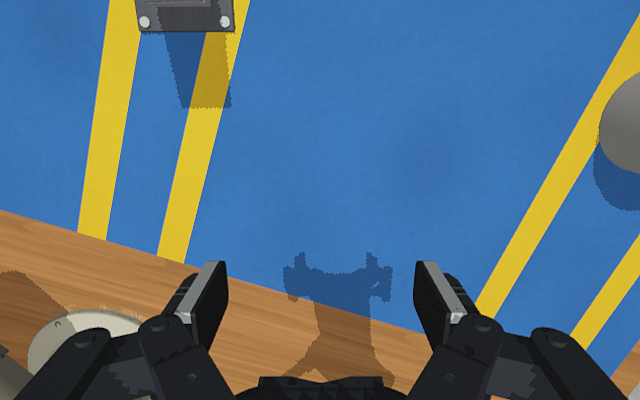

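The drawer front is flush at about 13 mm from the roof edge, against 15 mm when shut, which is within measuring error. The pile stands straight, and the tops of the image show the bottle, bowl and tub where they were. I'm handing the job in.

Run:
```python
from h import *
print(bot.close_job())
```

```text
the job is handed in; nothing more can be done
None
```

I opened the drawer, laid the turner, brush and scoop flat inside it, and pushed it shut. Then I stacked all four tins on the base: green, red, white, yellow from the bottom up. The job was handed in at about 50 s.

What the last checks showed:
- **Tins:** each one was lowered until contact, which came at the seated height each time, about 44 mm apart. In the top camera the yellow tin sits at heading 19.2° against 19.4° for the base. Its centre is 3.6 mm from the base's, summed over four tins and within camera error.
- **Drawer:** it met a firm stop when pushed. The gap from front panel to roof edge measured 13–14 mm, where about 15 mm means shut. The handle had moved in by about 27 mm, which matches how far out it started.
- **Tools:** all three were inside in a wrist picture taken before shutting, clear of each other. I could not see them after the drawer closed.
- **Bystanders:** the bottle and bowl look unmoved in the final top view. The tub was only checked by eye, from part of it in the last wrist picture.

No check failed. The top and wrist cameras disagreed by 3–5 mm on absolute positions, so I used the wrist camera for the fine fits.

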